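Clear the inspection bench and set the camera for the next job

TASK

Get the inspection corner ready for the next job: hang every parts tray on the bench by its neck on the one hook, the longest neck first and then each shorter one in front of it, so that the trays nest one above another and hang straight and still. Also turn the camera's zoom collar so that its white nose has clicked in at the dot of the same colour as the token in the white frame. Leave the spool, the meter and the bottle where they are.

Things in the scene. Friction and masses are not known exactly. Their poses are not given: they have to be found in the camera images.
- tray_a: Loose blue parts tray, longest neck, 0.1-0.2 kg, may be absent. Tray x -44..+16, y +-45, 16 mm high; flat neck 8 (x) x 44 (y) mm; black head block on top 22 (x) x 44 (y) x 30 (z) mm, pinch across y. Window through the neck right under the head, 32 wide, 32 high. Origin: underside, below mid-head; z up. Starts standing, -x to the robot. Underside of head 136 mm up, total height 166 mm.
- tray_a_eye (a point): Middle of the underside of the head of tray_a, where it rests on the hook arm; 136 mm above the tray's origin, axes as the tray.
- tray_b: Loose blue parts tray, second-longest neck, 0.1-0.2 kg, may be absent. Tray x -44..+16, y +-45, 16 mm high; flat neck 8 (x) x 44 (y) mm; black head block on top 22 (x) x 44 (y) x 30 (z) mm, pinch across y. Window through the neck right under the head, 32 wide, 32 high. Origin: underside, below mid-head; z up. Starts standing, -x to the robot. Underside of head 112 mm up, total height 142 mm.
- tray_b_eye (a point): Middle of the underside of the head of tray_b, where it rests on the hook arm; 112 mm above the tray's origin, axes as the tray.
- tray_c: Loose blue parts tray, second-shortest neck, 0.1-0.2 kg, may be absent. Tray x -44..+16, y +-45, 16 mm high; flat neck 8 (x) x 44 (y) mm; black head block on top 22 (x) x 44 (y) x 30 (z) mm, pinch across y. Window through the neck right under the head, 32 wide, 32 high. Origin: underside, below mid-head; z up. Starts standing, -x to the robot. Underside of head 88 mm up, total height 118 mm.
- tray_c_eye (a point): Middle of the underside of the head of tray_c, where it rests on the hook arm; 88 mm above the tray's origin, axes as the tray.
- tray_d: Loose blue parts tray, shortest neck, 0.1-0.2 kg, may be absent. Tray x -44..+16, y +-45, 16 mm high; flat neck 8 (x) x 44 (y) mm; black head block on top 22 (x) x 44 (y) x 30 (z) mm, pinch across y. Window through the neck right under the head, 32 wide, 32 high. Origin: underside, below mid-head; z up. Starts standing, -x to the robot. Underside of head 64 mm up, total height 94 mm.
- tray_d_eye (a point): Middle of the underside of the head of tray_d, where it rests on the hook arm; 64 mm above the tray's origin, axes as the tray.
- hook: Fixed hook stand: base plate 160 x 120 x 8 mm (x -95..+65), orange post, one flat steel hook arm along the stand's -x, towards the robot: 16 mm wide, top 175 mm above the table. Origin: on the table under the stop face (plate 44 mm wide, 29 mm above arm top) at the arm's root. At the end, x -110..-118, a lip stands 10 mm above arm top. Hung heads fill the 110 mm from stop face to lip.
- hook_arm (a point): Point on the top of the hook arm at its root, at the stop face, 175 mm above the table; axes as the stand: -x runs along the arm to its lip.
- camera: Fixed upward-looking inspection camera, grey base 160 x 160 x 12 mm; origin: centre of its underside. Upright barrel axis at x = -20 mm. Black housing, 96 mm across, top at 40 mm, has the stop dots 40 mm from the axis: green, yellow, red at -0.7, 0, +0.7 rad from the base's +x (counter-clockwise positive); small white dots are plain clicks. Barrel 37 mm across, top at 95 mm.
- collar (a joint): Angle of the zoom collar, growing counter-clockwise seen from above, -0.12 to 2.22 rad. The nose points at the green dot at 0.7, at the yellow dot at 1.4, at the red dot at 2.1. It clicks into place at every multiple of 0.35 from 0 to 2.1 and takes about 0.1 N m to turn out of a click; it stays where it clicks.
- collar_grip (a point): Centre of the black zoom collar, on its axis, 68 mm above the table. The collar is 52 mm in diameter and 26 mm high (55 to 81 mm above the table) and turns about the upright barrel.
- collar_nose (a point): Tip of the white index nose, 40 mm from the collar's axis, 59 mm above the table, turning with the collar (nose 6 mm wide, 8 mm high, beginning at the collar's edge).
- pocket (a point): Middle of the white-framed square on the camera's base (35 mm inside), at x = 55 mm of the base: the token that lies here is the job's colour.
- token_green: Green job token, disc 30 mm across and 4 mm thick, fixed on the camera's base; one of the three tokens is in the white frame, the others 50 mm to either side of it. Origin: centre of its underside.
- token_yellow: Yellow job token, disc 30 mm across and 4 mm thick, fixed on the camera's base; one of the three tokens is in the white frame, the others 50 mm to either side of it. Origin: centre of its underside.
- token_red: Red job token, disc 30 mm across and 4 mm thick, fixed on the camera's base; one of the three tokens is in the white frame, the others 50 mm to either side of it. Origin: centre of its underside.
- spool: Red spool of solder, 56 mm across, 45 mm high, loose; origin at the centre of its underside. Not part of the job.
- meter: Yellow hand meter lying flat, 150 x 80 x 32 mm, loose; origin at the centre of its underside. Not part of the job.
- cleaner: White bottle with red cap, 44 mm across, 110 mm high, loose; origin at the centre of its underside. Not part of the job.

How it is judged:
By the outcome, as a careful person would: the job done as asked, in the order asked, and still so for the second after the job is handed in, with the robot touching nothing.
Of tray_a, tray_b, tray_c, tray_d only 3 to 4 are there at a start; the rules pass over those that are not, and their reading is None.
At some moment in a run one of tray_a, tray_b, tray_c, tray_d may be knocked a few centimetres aside while the robot is not near it.
It also fails if it takes over 210 s, if anything falls off the work surface, if the arm or the gripper's body presses on something with over 40 N, if the wrist force passes 120 N, or if a joint passes its speed limit or range.

ROBOT

A 7-joint arm with a two-finger parallel gripper is mounted at the origin on the work surface. World frame = base frame: x ahead of the robot, y to its left, z up, the work surface at z = 0. Lengths are in m, angles in rad, forces in N, time in s.
With the tool pointing down it reaches from about 0.425 to 0.975 m from the base axis. Payload 16.7 kg.
Tool frame: the origin (TCP) lies midway between the tips of the shut fingers; the grasp point (between the pads) lies 19 mm behind it; z points along the fingers, y is the line along which they close (so a half turn about z gives the same grasp; the last joint's range is limited). The gripper opens to 85 mm and grips with 20 to 120 N. Pads are 22 mm wide; open, the fingers measure 114 mm over their backs; the gripper's body (76 mm by 85 mm) begins 54 mm behind the grasp point. The pads swing forward as they close: fully open they stand 13 mm farther back than shut.
Start: joints at [0.974, 0.426, 0.074, 1.606, -0.034, 1.111, -0.067], TCP at [0.292, -0.608, 0.231] pointing down, gripper open.
Joint ranges: [-2.85, 2.85], [-0.5, 2.14], [-1.23, 1.37], [0.21, 2.46], [-1.02, 4.16], [0.16, 2.05], [-2.73, 2.73]. Speed limits (rad/s): [1.89, 1.89, 2.39, 2.39, 3.01, 3.01, 3.01].

INTERFACE

Orientations are given as a 3x3 rotation matrix whose columns are the frame's x, y, z axes.
In Python, from rig import manip, readout, read_camera, sign_off gives the robot as it stands (manip), with the cameras as plain functions, the job as plain functions and the readings (readout).
- The arm moves only by the shell command python3 nudge.py, which reads ROWS from standard input. ROWS is a JSON object whose key "motion" holds a list of rows, 1 to 10 of them, each of 7 numbers: the opening from 0.0 (shut) to 1.0 (fully open), then dx, dy, dz in m, then a rotation vector rx, ry, rz in rad; each row shifts and turns the commanded pose from where the row before left it, along the tool's axes as they then stand; what a row does not reach is not made up. A row lasts 1/10 s, in which the tool goes at most 0.05 m and 0.15 rad, less where a joint would pass 70% of its speed; a pose out of reach is approached as far as the arm can. The fingers move at their own pace and stop on an object; the grip force is fixed at half the most. Time passes only in rows, so rows that do not move let the fingers close. It prints the time, the measured TCP pose, the force, the opening and the grip force at its end. Input that does not fit is refused with a message, and nothing moves.
- readout.read_state(): the state, without advancing time (a new reading comes with each control period).
- read_camera(name): name is "side" or "top"; returns a dict with "pixels" (420x560x3 uint8, blue, green, red), "fx", "fy", "cx", "cy" (pixels), "D" ([k1, k2, p1, p2, k3] as OpenCV has them; the pictures are not rectified), "camera_from_world" (4x4, takes a point from world to camera coordinates). Camera axes: x right, y up, looking along -z (the intrinsics and any distortion apply to the point x, -y, -z); pixel columns grow to the right and rows downward; lengths in m; the calibration is good to about 2 mm. A picture is of the moment at which its call begins. There is no depth.
- sign_off(): hands the job in; it is judged then, once.
The state is a dict: "time": time; "joints": joint angles; "qvel": joint speeds; "effort": joint torques, N m; "ee_pos": TCP position; "eef_rot": TCP orientation; "ft_force": force on the tool from outside, world axes, zero at the start; "torque": the same for the moment, N m; "gripper_width": opening from 0.0 (shut) to 1.0 (fully open); "grasp_force": force on a finger pad.
Only numpy, scipy, OpenCV 4.12 (cv2) and the standard library are available. Lean on these libraries where they do the work, as an engineer would, in place of code of your own. Each camera call takes 0.05 s, during which the arm holds its last target. There are 200 camera calls.

## Working session

There is one attempt and no reset: what is moved stays moved. The work goes in short steps, Python scripts to look and compute and a shell command to move; the robot and the scene stay as the last step left them, time stands still between calls to the robot, and variables do not carry over. Pictures are saved under pics/ and viewed, at most 14 in all, crops included, and the job is handed in when it is done.

```bash
ls; mkdir -p pics
cat > h.py <<'E'
import numpy as np, cv2
from rig import manip, readout, read_camera, sign_off
def cam(n):
    c=read_camera(n); c['K']=np.array([[c['fx'],0,c['cx']],[0,c['fy'],c['cy']],[0,0,1.]]); c['T']=np.array(c['camera_from_world']); c['D']=np.array(c['D'],float); return c
def ray(c,uv):
    p=cv2.undistortPoints(np.array([[uv]],float),c['K'],c['D'])[0,0]
    R=c['T'][:3,:3];t=c['T'][:3,3]
    return -R.T@t, R.T@np.array([p[0],-p[1],-1])
def atz(c,uv,z):
    o,d=ray(c,uv); return o+d*(z-o[2])/d[2]
def tri(c1,u1,c2,u2):
    o1,d1=ray(c1,u1);o2,d2=ray(c2,u2)
    s=np.linalg.lstsq(np.c_[d1,-d2],o2-o1,rcond=None)[0]
    a=o1+s[0]*d1;b=o2+s[1]*d2
    return (a+b)/2,np.linalg.norm(a-b)
def proj(c,P):
    q=(c['T']@np.c_[np.atleast_2d(P),np.ones(len(np.atleast_2d(P)))].T)[:3].T*[1,-1,-1]
    return cv2.projectPoints(q,np.zeros(3),np.zeros(3),c['K'],c['D'])[0][:,0]
E
python3 - <<'E'
from h import *
for n in('side','top'):
    c=cam(n); cv2.imwrite(f'pics/{n}0.png',cv2.resize(c['pixels'],(800,600),interpolation=cv2.INTER_CUBIC))
    print(n,c['fx'],c['D'],c['T'].round(3).tolist(), (-c['T'][:3,:3].T@c['T'][:3,3]).round(3))
print({k:np.round(v,3).tolist() for k,v in readout.read_state().items()})
E
```

```text
nudge.py
pics
rig.py
side 509.9632381653521 [0.06376285 0.         0.         0.         0.        ] [[-0.886, -0.464, -0.014, 0.421], [0.351, -0.688, 0.635, -0.27], [-0.305, 0.558, 0.772, -1.228], [0.0, 0.0, 0.0, 1.0]] [0.093 0.695 1.126]
top 511.819068752681 [-0.13243708  0.          0.          0.          0.        ] [[-0.006, -1.0, -0.005, 0.014], [0.996, -0.006, 0.088, -0.53], [-0.088, -0.004, 0.996, -1.516], [0.0, 0.0, 0.0, 1.0]] [0.394 0.005 1.557]
{'time': 0.1, 'joints': [0.974, 0.427, 0.074, 1.607, -0.034, 1.111, -0.067], 'qvel': [-0.002, -0.002, 0.0, -0.002, 0.0, -0.002, -0.0], 'effort': [0.009, -95.153, 3.773, -46.44, 0.02, 0.007, 0.0], 'ee_pos': [0.292, -0.608, 0.231], 'eef_rot': [[0.901, 0.433, -0.001], [0.433, -0.901, 0.001], [-0.0, -0.001, -1.0]], 'ft_force': [-0.26, -0.29, 0.104], 'torque': [-0.01, -0.01, 0.007], 'grasp_force': 0.0, 'gripper_width': 1.003}
```

View pics/side0.png

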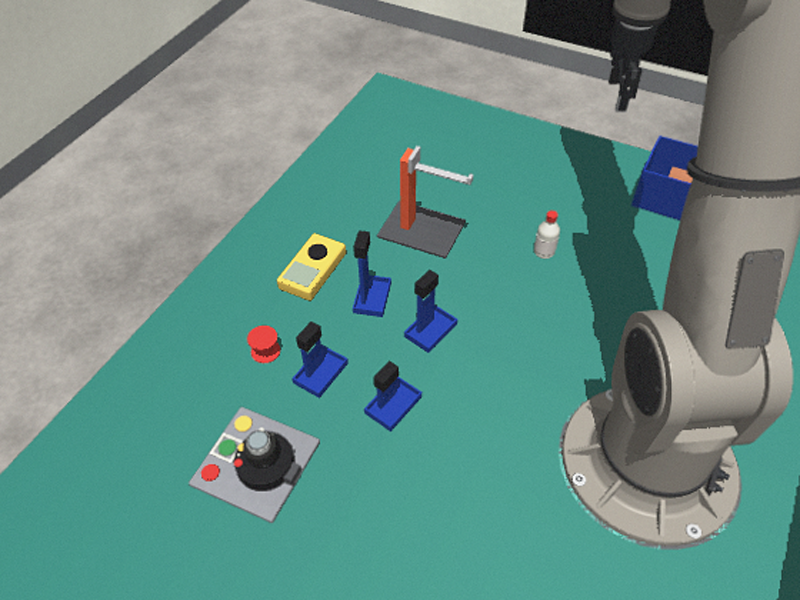

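View pics/top0.png

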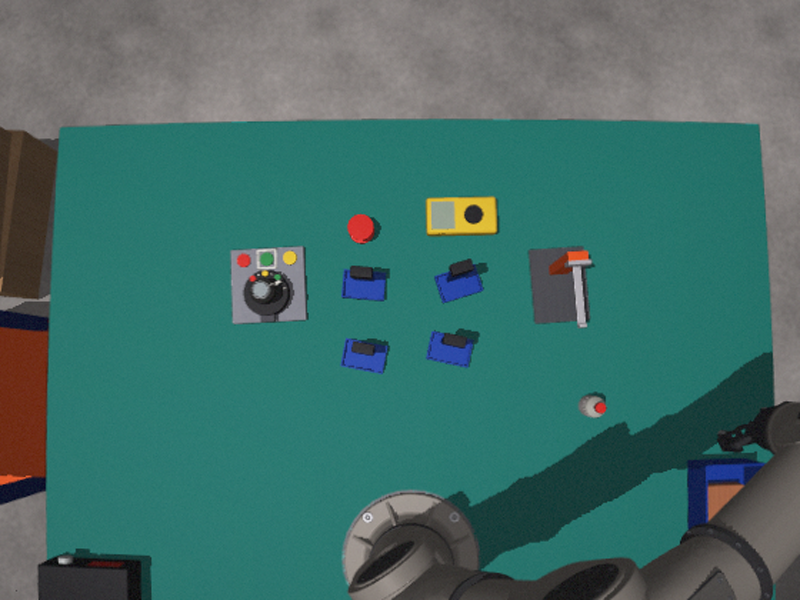

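Four trays a–d are standing, and the framed token is green (side ≈(228,447)). The hook is at (440,175) in the side view, with its arm pointing toward the robot. I'll take enlarged crops next.

Run:
```python
from h import *
s=cam('side')['pixels'];t=cam('top')['pixels']
np.save('s0.npy',s);np.save('t0.npy',t)
R=lambda im,x0,y0,x1,y1,k:cv2.resize(im[y0:y1,x0:x1],None,fx=k,fy=k,interpolation=cv2.INTER_CUBIC)
cv2.imwrite('pics/sA.png',R(s,190,95,340,305,2.85)) 
A=R(s,230,90,340,190,5); B=R(s,195,155,345,305,4)
cv2.imwrite('pics/sB.png',B)
C=np.zeros((600,800,3),np.uint8)
a=R(s,130,280,230,370,4);C[:360,:400]=a          # side cam k4 origin130,280
b=R(t,155,168,220,230,6);C[:372,400:790]=b       # top cam k6 origin155,168
d=R(s,262,98,337,158,4);C[360:600,:300]=d       # side hook k4 origin262,98
e=R(t,365,168,425,233,3.5);C[372:372+e.shape[0],400:400+e.shape[1]]=e # top hook k3.5 origin 365,168
cv2.imwrite('pics/C.png',C)
cv2.imwrite('pics/tB.png',R(t,230,175,350,265,6.6))
```

```text
(no output)
```

View pics/sB.png

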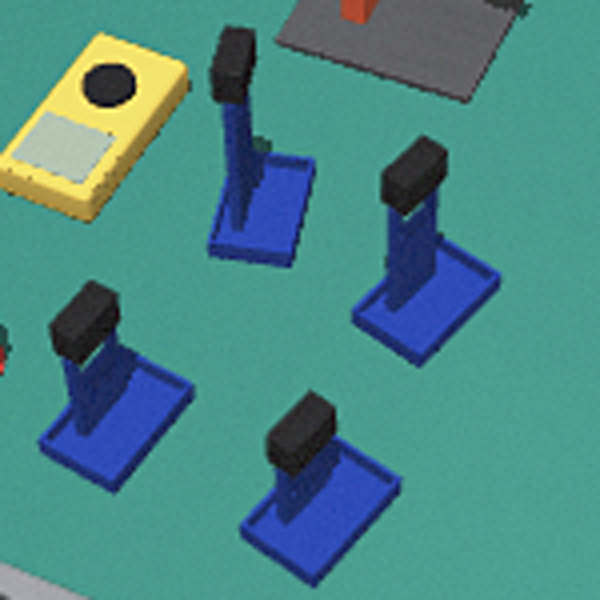

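View pics/C.png

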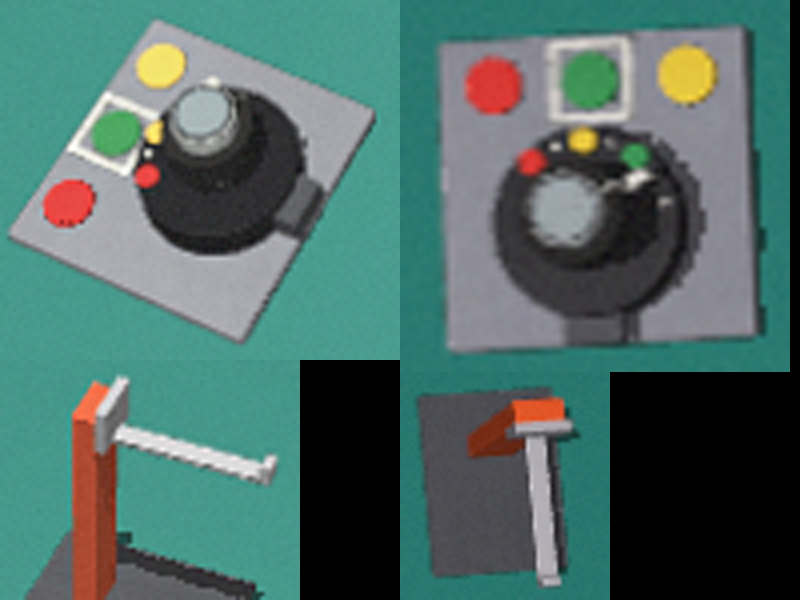

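View pics/tB.png

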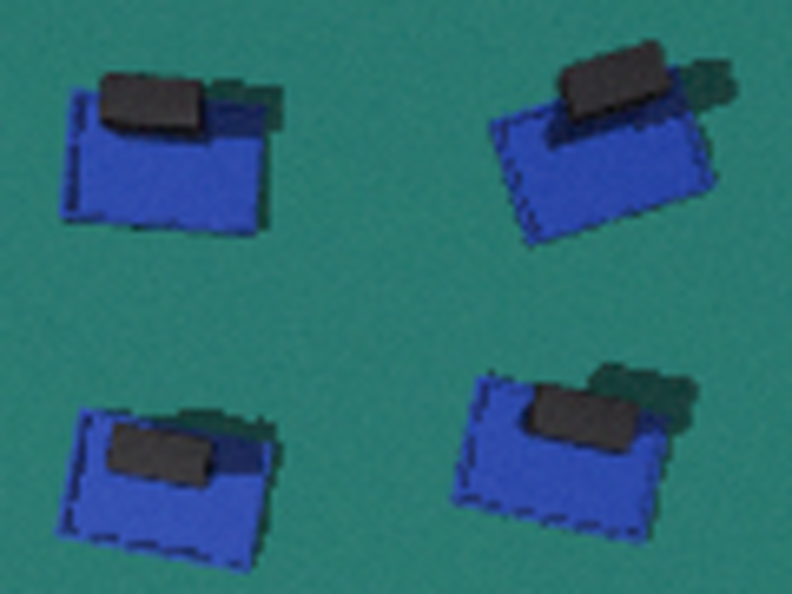

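Green is the framed job colour. In the top crop the nose tip is at about (640,177). Next I'll fit poses: silhouette fits for the trays, corner clicks for the stand and camera.

```bash
cat >> h.py <<'E'
from scipy.optimize import minimize, least_squares
from scipy.spatial import ConvexHull
def box(x0,x1,y0,y1,z0,z1): return np.array([[x,y,z] for x in(x0,x1) for y in(y0,y1) for z in(z0,z1)],float)/1000
def model(H):
    e=H-30; return [(box(-44,16,-45,45,0,16),1),(box(-4,4,-22,22,16,e-32),1),(box(-4,4,-22,-16,e-32,e),1),(box(-4,4,16,22,e-32,e),1),(box(-11,11,-22,22,e,H),1)]
def place(P,x,y,w,z=0):
    c,s=np.cos(w),np.sin(w); return P@np.array([[c,s,0],[-s,c,0],[0,0,1]])+[x,y,z]
def fgmask(im):
    b,g,r=[cv2.GaussianBlur(im,(0,0),.5)[...,i].astype(int) for i in range(3)]
    return np.clip(np.maximum((18-(g-r))/12.,(b-g-15)/20.),0,1)
def fit(cs,x,y,H,w=0,z=0,fitH=True,zfree=False):
    data=[]
    for c in cs:
        q=np.vstack([proj(c,place(P,x,y,w,z)) for P,_ in model(H)])
        a=np.floor(q.min(0)-8).astype(int);b=np.ceil(q.max(0)+8).astype(int)
        data.append((c,a,fgmask(c['pixels'])[a[1]:b[1],a[0]:b[0]]))
    def cost(p):
        e=0
        for c,a,m in data:
            k=4;im=np.zeros((m.shape[0]*k,m.shape[1]*k),np.uint8)
            for P,_ in model(p[3]*1000 if fitH else H):
                q=proj(c,place(P,p[0],p[1],p[2],z)); q=q[ConvexHull(q).vertices]
                cv2.fillConvexPoly(im,np.round(((q-a+.5)*k-.5)*16).astype(np.int32),255,shift=4)
            e+=((cv2.resize(im,m.shape[::-1],interpolation=cv2.INTER_AREA)/255.-m)**2).sum()
        return e
    p0=np.array([x,y,w]+([H/1000] if fitH else []))
    S=np.vstack([p0]+[p0+d for d in np.diag([.012,.012,.2,.015][:len(p0)])])
    for i in range(2):
        r=minimize(cost,p0,method='Nelder-Mead',options=dict(initial_simplex=S,xatol=1e-4,fatol=1e-2)); p0=r.x
        S=np.vstack([p0]+[p0+d for d in np.diag([-.006,.006,-.08,.008][:len(p0)])])
    return r.x,r.fun
def clickfit(obs,p0): # obs: (cam,uv,localpt mm)
    f=lambda p:np.hstack([proj(c,place(np.array([P])/1000.,*p))[0]-uv for c,uv,P in obs])
    r=least_squares(f,p0,loss='soft_l1'); return r.x,f(r.x).reshape(-1,2)
E
cat > m0.py <<'E'
from h import *
s=cam('side');t=cam('top')
un=lambda u,v,k,x0,y0:np.array([(u+.5)/k-.5+x0,(v+.5)/k-.5+y0])
for n,(u,v),H in (('TL',(153,105),142),('TR',(620,75),166),('BL',(160,455),118),('BR',(585,415),142)):
    g=atz(t,un(u,v,6.6,230,175),H/1000)
    for cs in ([s,t],[s],[t]):
        r=fit(cs,g[0],g[1],H,fitH=len(cs)==2); print(n,len(cs),r[0].round(4),round(r[1],1))
        if len(cs)==2: H=r[0][3]*1000
T=lambda u,v:un(u-400,v,6,155,168); S=lambda u,v:un(u,v,4,130,280)
ob=[(t,T(440,43),(80,80,12)),(t,T(745,27),(80,-80,12)),(t,T(758,335),(-80,-80,12)),(t,T(447,352),(-80,80,12)),
 (s,S(10,237),(80,80,12)),(s,S(155,20),(80,-80,12)),(s,S(375,112),(-80,-80,12)),(s,S(243,342),(-80,80,12))]
p,r=clickfit(ob,[.75,.3,0]); print('camera',p.round(4),r.round(1).tolist())
ax=place(np.array([[-.02,0,0]]),*p)[0]; print('axis',ax)
n=atz(t,T(640,177),.061)-ax; print('nose r',np.hypot(*n[:2]),'collar',np.arctan2(n[1],n[0])-p[2]+1.4)
T=lambda u,v:un(u-400,v-372,3.5,365,168); S=lambda u,v:un(u,v-360,4,262,98); B=lambda u,v:un(u,v,4,195,155)
ob=[(t,T(417,397),(65,60,8)),(t,T(433,577),(-95,60,8)),(t,T(552,388),(65,-60,8)),(s,B(277,42),(65,60,8)),(s,B(470,100),(-95,60,8))]
p,r=clickfit(ob,[.7,-.3,0]); print('hook base',p.round(4),r.round(1).tolist())
for nm,a,b in(('lip',(548,578),(270,457)),('root',(537,436),(119,431)),):
    P,e=tri(t,T(*a),s,S(*b)); print(nm,P.round(4),round(e,4))
a,b=atz(t,T(537,436),.175),atz(t,T(548,578),.185);print('arm',a,b,np.arctan2((a-b)[1],(a-b)[0]))
E
python3 m0.py
```

```text
TL 2 [ 0.5926  0.0958 -0.0929  0.1138] 148.9
TL 1 [ 0.5929  0.0943 -0.0852] 52.5
TL 1 [ 0.5924  0.0985 -0.0967] 10.9
TR 2 [ 0.5938 -0.1001  0.3102  0.1645] 489.0
TR 1 [ 0.5944 -0.1021  0.3177] 430.3
TR 1 [ 0.5939 -0.0986  0.295 ] 17.3
BL 2 [ 0.4406  0.0936 -0.1898  0.0883] 149.2
BL 1 [ 0.441   0.0921 -0.1876] 25.3
BL 1 [ 0.4408  0.0968 -0.2016] 4.9
BR 2 [ 0.4539 -0.0873 -0.2092  0.1384] 96.7
BR 1 [ 0.4548 -0.0889 -0.1936] 42.2
BR 1 [ 0.4537 -0.0846 -0.2207] 7.7
camera [0.5787 0.3035 0.0523] [[-0.3, 0.6], [0.4, 0.0], [0.6, 0.7], [0.4, 0.8], [-1.6, -0.2], [-0.5, -0.3], [0.3, -0.2], [-0.6, 0.5]]
axis [0.55875137 0.30249582 0.        ]
nose r 0.03600353963616354 collar 0.4066527274871007
hook base [ 0.591  -0.3191  0.0688] [[0.2, 0.1], [0.4, 0.5], [0.0, -0.0], [-0.7, -0.0], [-0.2, 0.4]]
lip [ 0.478 -0.322  0.195] 0.005
root [ 0.5916 -0.3206  0.1762] 0.003
arm [ 0.59309937 -0.32027105  0.175     ] [ 0.48091428 -0.32345891  0.185     ] 0.02840842454026096
```

```bash
cat > go.py <<'E'
import sys; from h import *
x,y,z,w=map(float,sys.argv[1:5]); s=readout.read_state(); p=np.array(s['ee_pos']);R=np.array(s['eef_rot'])
psi=np.arctan2(R[1,0],R[0,0]); c,n=np.cos(w),np.sin(w)
Rd=np.array([[c,n,0],[n,-c,0],[0,0,-1]])
rv=cv2.Rodrigues(R.T@Rd)[0].ravel()
d=np.array([x,y,z])-p
print('t',s['time'],'p',p.round(4),'psi',psi.round(4),'w',round(float(s['gripper_width']),3),'rot',rv.round(4),'| then shift',(Rd.T@d).round(4),'| shift before rot',(R.T@d).round(4))
E
cat > arm.py <<'E'
from h import *
t=cam('top');im=t['pixels'].astype(int)
b,g,r=im[...,0],im[...,1],im[...,2]
m=(r>125)&(abs(r-g)<25)&(abs(b-g)<30)
lo=proj(t,[[.60,-.35,.175]])[0];
P=np.argwhere(m)[:,::-1]; W=np.array([atz(t,q,.175) for q in P])
k=(W[:,0]>.495)&(W[:,0]<.58)&(abs(W[:,1]+.322)<.03); W=W[k]
vx,vy,x0,y0=cv2.fitLine(W[:,:2].astype(np.float32),cv2.DIST_L2,0,.01,.01).ravel()
print(k.sum(),'yaw',np.arctan2(vy,vx),'y at x=.593',y0+(.593-x0)*vy/vx,'y at .485',y0+(.485-x0)*vy/vx)
E
python3 arm.py; echo '{"motion":[[1, 0, 0, -0.03, 0, 0, 0.1], [1, 0, 0, -0.03, 0, 0, 0.05], [1, 0, 0, -0.03, 0, 0, 0], [1, 0, 0, 0, 0, 0, 0]]}' | python3 nudge.py; python3 go.py .594 -.1 .25 .305
```

```text
178 yaw 0.07315979 y at x=.593 -0.31794542 y at .485 -0.3258608
time: 0.75
ee_pos: [0.2929, -0.6098, 0.3258]
eef_rot: [[0.956, 0.293, 0.003], [0.293, -0.956, -0.005], [0.001, 0.006, -1.0]]
ft_force: [-1.0, -0.2, 0.9]
gripper_width: 1.005
grasp_force: 0.0
t 0.75 p [ 0.2929 -0.6098  0.3258] psi 0.2976 w 1.005 rot [ 0.0059 -0.0015 -0.0074] | then shift [ 0.4403 -0.3958  0.0758] | shift before rot [ 0.4373 -0.3995  0.0741]
```

```bash
echo '{"motion":[[1, 0.036, -0.033, 0, 0, 0, 0], [1, 0.036, -0.033, 0, 0, 0, 0], [1, 0.036, -0.033, 0, 0, 0, 0], [1, 0.036, -0.033, 0, 0, 0, 0], [1, 0.036, -0.033, 0, 0, 0, 0], [1, 0.036, -0.033, 0, 0, 0, 0], [1, 0.036, -0.033, 0, 0, 0, 0], [1, 0.036, -0.033, 0, 0, 0, 0], [1, 0.036, -0.033, 0, 0, 0, 0], [1, 0, 0, 0, 0, 0, 0]]}' | python3 nudge.py>/dev/null; python3 go.py .594 -.1 .25 .305
```

```text
t 1.75 p [ 0.5179 -0.2226  0.321 ] psi 0.3066 w 1.0 rot [-0.0019 -0.0015  0.0016] | then shift [ 0.1094 -0.0941  0.071 ] | shift before rot [ 0.1095 -0.0938  0.0713]
```

```bash
echo '{"motion":[[1, 0.036, -0.031, 0, 0, 0, 0], [1, 0.036, -0.031, 0, 0, 0, 0], [1, 0.037, -0.032, 0.01, 0, 0, 0], [1, 0, 0, 0.03, 0, 0, 0], [1, 0, 0, 0.03, 0, 0, 0], [1, 0, 0, 0, 0, 0, 0], [1, 0, 0, 0, 0, 0, 0]]}' | python3 nudge.py>/dev/null; python3 go.py .594 -.1 .126 .305
cat > view.py <<'E'
import sys; from h import *
# view.py name cam x0 y0 x1 y1
n,c=sys.argv[1:3]; x0,y0,x1,y1=map(int,sys.argv[3:7]); im=cam(c)['pixels'][y0:y1,x0:x1]; k=min(800/(x1-x0),600/(y1-y0))
cv2.imwrite(f'pics/{n}.png',cv2.resize(im,None,fx=k,fy=k,interpolation=cv2.INTER_CUBIC)); print(k)
E
python3 view.py v1 side 190 60 350 180
```

```text
t 2.45 p [ 0.5914 -0.1078  0.2517] psi 0.2975 w 1.002 rot [-0.0004  0.0006 -0.0075] | then shift [ 0.0048 -0.0067  0.1257] | shift before rot [ 0.0049 -0.0067  0.1257]
5.0
```

View pics/v1.png

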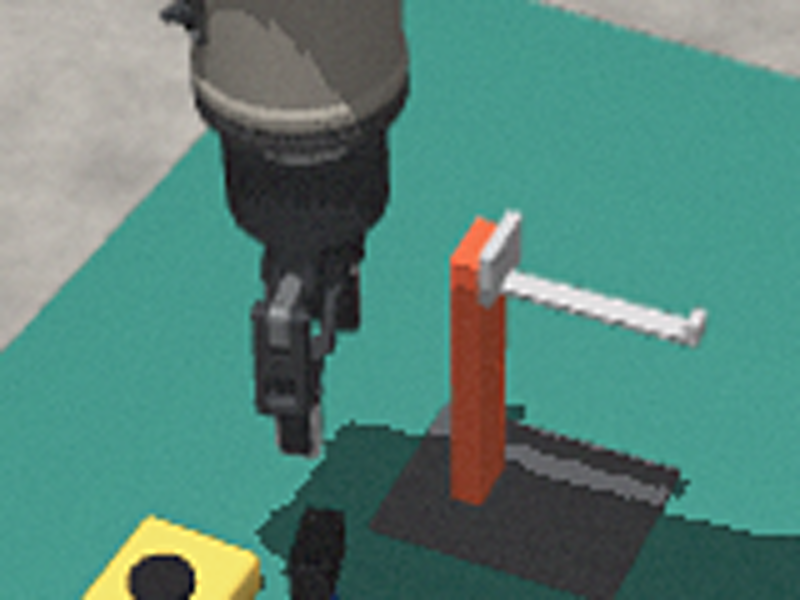

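Crop v1: the near finger tip is at (298,452), above tray a's head at (318,550). I'll check the side calibration against it.

Run:
```python
from h import *
s=cam('side');st=readout.read_state();p=np.array(st['ee_pos']);w=.2975
for dz in (.013,):
  for yy in (.0425,.05,.057):
    for xx in(-.011,.011):
      print(yy,xx,((proj(s,place(np.array([[xx,yy,dz]]),p[0],p[1],w,p[2]))[0]-[190,60]+.5)*5).round(0))
```

```text
0.0425 -0.011 [319. 450.]
0.0425 0.011 [274. 445.]
0.05 -0.011 [315. 461.]
0.05 0.011 [271. 456.]
0.057 -0.011 [312. 471.]
0.057 0.011 [268. 466.]
```

```bash
echo '{"motion":[[1, 0.005, -0.007, 0, 0, 0, -0.008], [1, 0, 0, 0.03, 0, 0, 0], [1, 0, 0, 0.03, 0, 0, 0], [1, 0, 0, 0.03, 0, 0, 0], [1, 0, 0, 0.03, 0, 0, 0], [1, 0, 0, 0.004, 0, 0, 0], [1, 0, 0, 0, 0, 0, 0]]}' | python3 nudge.py | grep force; python3 go.py .594 -.1 .126 .305;  echo '{"motion":[[0, 0, 0, 0, 0, 0, 0], [0, 0, 0, 0, 0, 0, 0], [0, 0, 0, 0, 0, 0, 0], [0, 0, 0, 0, 0, 0, 0], [0, 0, 0, 0, 0, 0, 0], [0, 0, 0, 0, 0, 0, 0]]}' | python3 nudge.py
```

```text
ft_force: [-0.5, -0.2, 0.3]
grasp_force: 0.0
t 3.25 p [ 0.5945 -0.0991  0.1279] psi 0.3061 w 1.0 rot [-0.0003  0.0001  0.0011] | then shift [-0.0008  0.0007  0.0019] | shift before rot [-0.0008  0.0007  0.0019]
time: 3.85
ee_pos: [0.5951, -0.0995, 0.1288]
eef_rot: [[0.954, 0.301, 0.002], [0.301, -0.954, -0.0], [0.002, 0.001, -1.0]]
ft_force: [-0.2, -0.3, 8.8]
gripper_width: 0.505
grasp_force: 61.8
```

```bash
echo '{"motion":[[0, 0, 0, -0.02, 0, 0, 0], [0, 0, 0, -0.04, 0, 0, 0], [0, 0, 0, -0.045, 0, 0, 0], [0, 0, 0, -0.045, 0, 0, 0], [0, 0, 0, 0, 0, 0, 0]]}' | python3 nudge.py| grep force
python3 - <<'E'
from h import *
t=cam('top');s=cam('side')
print(tri(t,np.array([599,407])*.7,s,np.array([552,213])*.7), atz(t,np.array([586,404])*.7,.03))
E
python3 go.py .443 -.3285 .29 .07
```

```text
ft_force: [-0.4, 0.5, -1.5]
grasp_force: 61.6
(array([ 0.31816196, -0.37182586,  0.11847234]), np.float64(0.0036418234542190016)) [ 0.32200989 -0.36674798  0.03      ]
t 4.45 p [ 0.5946 -0.0995  0.2787] psi 0.3057 w 0.506 rot [ 0.0008 -0.0024  0.2357] | then shift [-0.1672  0.2179 -0.0113] | shift before rot [-0.2134  0.1728 -0.0116]
```

```bash
echo '{"motion":[[0, 0, 0, -0.01, 0, 0, 0.118], [0, 0, 0, 0, 0, 0, 0.118], [0, -0.028, 0.036, 0, 0, 0, 0], [0, -0.028, 0.036, 0, 0, 0, 0], [0, -0.028, 0.036, 0, 0, 0, 0], [0, -0.028, 0.036, 0, 0, 0, 0], [0, -0.028, 0.036, 0, 0, 0, 0], [0, -0.027, 0.036, 0, 0, 0, 0], [0, 0, 0, 0, 0, 0, 0], [0, 0, 0, 0, 0, 0, 0]]}' | python3 nudge.py| grep force; python3 go.py .443 -.3285 .184 .07
```

```text
ft_force: [0.9, 0.1, -1.6]
grasp_force: 63.3
t 5.45 p [ 0.4417 -0.3269  0.286 ] psi 0.0679 w 0.504 rot [-0.0013  0.0017 -0.0021] | then shift [0.0012 0.0017 0.102 ] | shift before rot [0.0014 0.0019 0.102 ]
```

Now down, then verify the window height relative to the arm before inserting.

```bash
echo '{"motion":[[0, 0, 0.002, 0.03, 0, 0, 0], [0, 0, 0, 0.03, 0, 0, 0], [0, 0, 0, 0.03, 0, 0, 0], [0, 0, 0, 0.012, 0, 0, 0], [0, 0, 0, 0, 0, 0, 0], [0, 0, 0, 0, 0, 0, 0]]}' | python3 nudge.py| grep force; python3 go.py .443 -.3285 .184 .07; python3 view.py v2 side 230 75 350 165
```

```text
ft_force: [0.1, 0.3, -1.9]
grasp_force: 63.4
t 6.05 p [ 0.4436 -0.3284  0.1862] psi 0.0705 w 0.506 rot [ 0.0003 -0.0007  0.0005] | then shift [-0.0006  0.0001  0.0022] | shift before rot [-0.0006  0.0001  0.0022]
6.666666666666667
```

View pics/v2.png

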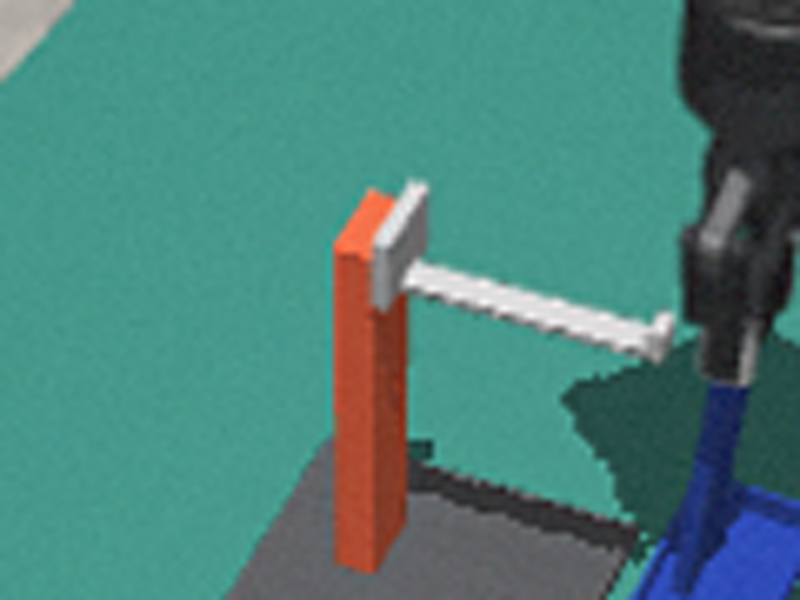

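```bash
echo '{"motion":[[0, 0.02, 0, 0, 0, 0, 0], [0, 0.02, 0, 0, 0, 0, 0], [0, 0.02, 0, 0, 0, 0, 0], [0, 0.02, 0, 0, 0, 0, 0], [0, 0.02, 0, 0, 0, 0, 0], [0, 0, 0, 0, 0, 0, 0]]}' | python3 nudge.py| grep force; python3 go.py .578 -.319 .186 .07;echo '{"motion":[[0, 0.01, 0, 0, 0, 0, 0], [0, 0.01, 0, 0, 0, 0, 0], [0, 0.01, 0, 0, 0, 0, 0], [0, 0, 0, 0, 0, 0, 0]]}' | python3 nudge.py| grep force; python3 go.py .578 -.319 .168 .07;python3 view.py v3 side 230 75 350 165
```

```text
ft_force: [-0.4, 0.4, -1.7]
grasp_force: 63.2
t 6.7 p [ 0.5456 -0.3207  0.1867] psi 0.072 w 0.504 rot [ 0.0006 -0.0029  0.002 ] | then shift [0.0324 0.0005 0.0007] | shift before rot [0.0324 0.0006 0.0008]
ft_force: [0.2, 0.9, -0.5]
grasp_force: 63.5
t 7.1 p [ 0.5739 -0.319   0.1854] psi 0.0707 w 0.509 rot [-0.0002 -0.0007  0.0007] | then shift [0.0041 0.0003 0.0174] | shift before rot [0.0041 0.0003 0.0174]
6.666666666666667
```

View pics/v3.png

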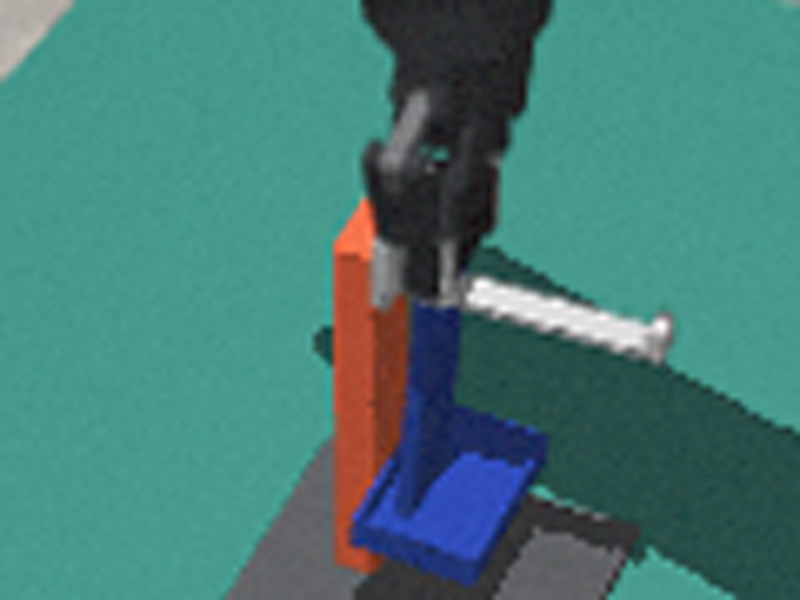

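```bash
echo '{"motion":[[0, 0.004, 0, 0.004, 0, 0, 0], [0, 0, 0, 0.006, 0, 0, 0], [0, 0, 0, 0.003, 0, 0, 0], [0, 0, 0, 0, 0, 0, 0]]}' | python3 nudge.py| grep force; python3 go.py .578 -.319 .168 .07;echo '{"motion":[[0, 0, 0, 0.003, 0, 0, 0], [0, 0, 0, 0.001, 0, 0, 0], [0, 0, 0, 0, 0, 0, 0]]}' | python3 nudge.py| grep force; python3 go.py .578 -.319 .168 .07
```

```text
ft_force: [-0.2, -0.7, -2.4]
grasp_force: 62.2
t 7.55 p [ 0.576  -0.3192  0.1716] psi 0.0695 w 0.507 rot [-0.0005  0.0009 -0.0005] | then shift [ 0.002  -0.      0.0036] | shift before rot [ 0.002  -0.      0.0036]
ft_force: [-9.5, 4.8, 23.2]
grasp_force: 64.0
t 7.85 p [ 0.5767 -0.3193  0.1704] psi 0.0696 w 0.508 rot [ 0.0006 -0.0013 -0.0004] | then shift [ 0.0013 -0.0003  0.0024] | shift before rot [ 0.0013 -0.0003  0.0024]
```

```bash
echo '{"motion":[[0, 0, 0, -0.001, 0, 0, 0], [0, 0, 0, 0, 0, 0, 0]]}' | python3 nudge.py| grep force;  echo '{"motion":[[0.8, 0, 0, 0, 0, 0, 0], [0.8, 0, 0, 0, 0, 0, 0], [0.8, 0, 0, 0, 0, 0, 0], [0.8, 0, 0, 0, 0, 0, 0], [0.8, 0, 0, -0.02, 0, 0, 0], [0.8, 0, 0, -0.04, 0, 0, 0], [0.8, 0, 0, -0.05, 0, 0, 0], [0.8, 0, 0, -0.03, 0, 0, 0], [1, 0, 0, 0, 0, 0, 0]]}' | python3 nudge.py| grep force; python3 go.py .454 -.087 .25 -.209
cat > look.py <<'E'
from h import *
import sys
s=cam('side');t=cam('top'); G=dict(b=(.4539,-.0873,142,-.209),c=(.5926,.0958,118,-.093),d=(.4406,.0936,94,-.19))
for n in sys.argv[1]:
    x,y,H,w=G[n]
    for cs in([s,t],[s],[t]): r=fit(cs,x,y,H,w=w,fitH=False); print(n,r[0].round(4),round(r[1],1))
E
python3 look.py bcd; python3 view.py v4 side 230 75 350 165
```

```text
ft_force: [-4.9, 2.2, 11.3]
grasp_force: 62.6
ft_force: [0.5, -0.1, -0.9]
grasp_force: 0.0
t 8.95 p [ 0.5781 -0.32    0.3145] psi 0.0696 w 0.942 rot [ 0.0024 -0.0068  0.2786] | then shift [-0.1697 -0.2021  0.0645] | shift before rot [-0.108  -0.2412  0.063 ]
b [ 0.4539 -0.0873 -0.211 ] 103.1
b [ 0.4547 -0.0888 -0.1937] 55.4
b [ 0.4537 -0.0849 -0.2275] 8.1
c [ 0.5922  0.0963 -0.0983] 112.1
c [ 0.5928  0.0948 -0.0834] 57.0
c [ 0.5922  0.0986 -0.1005] 13.6
d [ 0.4406  0.094  -0.1954] 107.5
d [ 0.441   0.0922 -0.1864] 58.1
d [ 0.4409  0.0967 -0.2035] 5.0
6.666666666666667
```

View pics/v4.png

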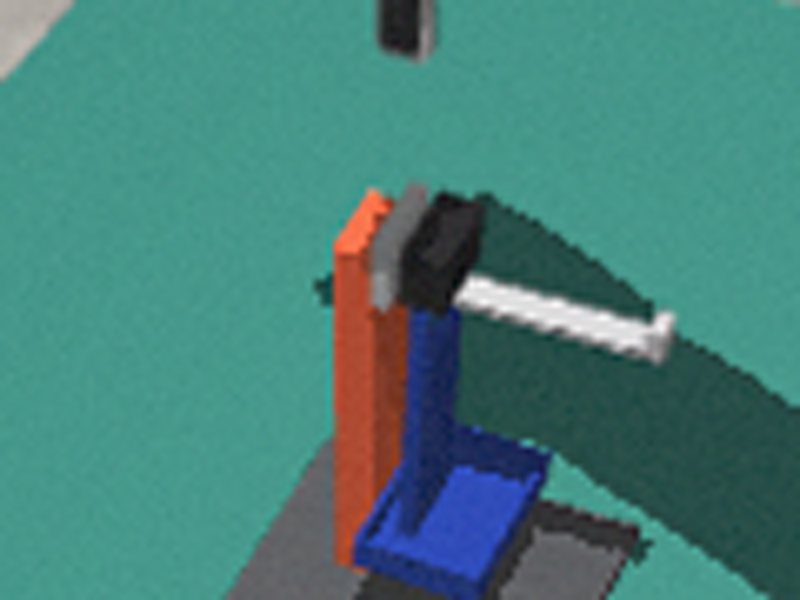

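Tray a hangs upright in front of the stop (head ≈(443,255) in crop v4). Next is tray b.

```bash
echo '{"motion":[[1, 0, 0, 0, 0, 0, 0.14], [1, 0, 0, 0, 0, 0, 0.14], [1, -0.028, -0.034, 0, 0, 0, 0], [1, -0.028, -0.034, 0, 0, 0, 0], [1, -0.028, -0.034, 0, 0, 0, 0], [1, -0.028, -0.034, 0.01, 0, 0, 0], [1, -0.028, -0.034, 0.02, 0, 0, 0], [1, -0.028, -0.034, 0.02, 0, 0, 0], [1, 0, 0, 0.01, 0, 0, 0], [1, 0, 0, 0, 0, 0, 0]]}' | python3 nudge.py| grep force; python3 go.py .454 -.087 .104 -.211
```

```text
ft_force: [-0.4, 0.1, 0.3]
grasp_force: 0.0
t 10.1 p [ 0.4533 -0.084   0.2475] psi -0.2085 w 0.998 rot [0.0004 0.0033 0.0025] | then shift [0.0013 0.0028 0.1435] | shift before rot [0.0017 0.0028 0.1435]
```

```bash
echo '{"motion":[[1, 0.001, 0.003, 0.02, 0, 0, 0], [1, 0, 0, 0.03, 0, 0, 0], [1, 0, 0, 0.03, 0, 0, 0], [1, 0, 0, 0.03, 0, 0, 0], [1, 0, 0, 0.03, 0, 0, 0], [1, 0, 0, 0, 0, 0, 0], [1, 0, 0, 0, 0, 0, 0]]}' | python3 nudge.py | grep force; python3 go.py .454 -.087 .105 -.211;  echo '{"motion":[[0, 0, 0, 0, 0, 0, 0], [0, 0, 0, 0, 0, 0, 0], [0, 0, 0, 0, 0, 0, 0], [0, 0, 0, 0, 0, 0, 0], [0, 0, 0, 0, 0, 0, 0], [0, 0, 0, 0, 0, 0, 0]]}' | python3 nudge.py | grep -E 'force|pos|width'; echo '{"motion":[[0, 0, 0, -0.02, 0, 0, 0], [0, 0, 0, -0.04, 0, 0, 0], [0, 0, 0, -0.045, 0, 0, 0], [0, 0, 0, -0.045, 0, 0, 0], [0, 0, 0, -0.02, 0, 0, 0], [0, 0, 0, -0.01, 0, 0, -0.14], [0, 0, 0, 0, 0, 0, -0.141], [0, 0, 0, 0, 0, 0, 0]]}' | python3 nudge.py | grep force; python3 go.py .443 -.3285 .28 .07
```

```text
ft_force: [-0.5, 0.4, 1.1]
grasp_force: 0.0
t 10.8 p [ 0.4553 -0.0884  0.1096] psi -0.2112 w 1.0 rot [ 0.0001  0.0012 -0.0002] | then shift [-0.0016 -0.0011  0.0046] | shift before rot [-0.0016 -0.0011  0.0046]
ee_pos: [0.456, -0.0876, 0.1105]
ft_force: [0.5, 2.6, 8.7]
gripper_width: 0.501
grasp_force: 60.8
ft_force: [0.6, -0.4, -1.9]
grasp_force: 62.0
t 12.2 p [ 0.4551 -0.0878  0.29  ] psi 0.0736 w 0.503 rot [ 0.0003 -0.0012  0.0036] | then shift [-0.0289  0.2393  0.01  ] | shift before rot [-0.0297  0.2392  0.0101]
```

```bash
echo '{"motion":[[0, -0.005, 0.04, 0, 0, 0, 0], [0, -0.005, 0.04, 0, 0, 0, 0], [0, -0.005, 0.04, 0, 0, 0, 0], [0, -0.005, 0.04, 0, 0, 0, 0], [0, -0.005, 0.04, 0, 0, 0, 0], [0, -0.004, 0.039, 0.01, 0, 0, 0.003], [0, 0, 0, 0.03, 0, 0, 0], [0, 0, 0, 0.03, 0, 0, 0], [0, 0, 0, 0.02, 0, 0, 0], [0, 0, 0, 0, 0, 0, 0]]}' | python3 nudge.py | grep force; python3 go.py .443 -.3285 .191 .07
```

```text
ft_force: [-0.4, 0.5, -1.0]
grasp_force: 62.3
t 13.2 p [ 0.4416 -0.3273  0.1967] psi 0.0637 w 0.506 rot [-0.0028  0.0041 -0.0063] | then shift [0.0014 0.0013 0.0057] | shift before rot [0.0014 0.0013 0.0057]
```

```bash
echo '{"motion":[[0, 0, 0.001, 0.005, 0, 0, -0.006], [0, 0, 0, 0, 0, 0, 0], [0, 0.02, 0, 0, 0, 0, 0], [0, 0.02, 0, 0, 0, 0, 0], [0, 0.02, 0, 0, 0, 0, 0], [0, 0.02, 0, 0, 0, 0, 0], [0, 0.01, 0, 0, 0, 0, 0], [0, 0.01, 0, 0, 0, 0, 0], [0, 0, 0, 0, 0, 0, 0]]}' | python3 nudge.py| grep force; python3 go.py .554 -.3207 .191 .07
```

```text
ft_force: [-0.1, -0.1, -1.7]
grasp_force: 62.4
t 14.1 p [ 0.5437 -0.3216  0.1946] psi 0.0742 w 0.507 rot [ 0.0001 -0.0006  0.0042] | then shift [ 0.0103 -0.0002  0.0036] | shift before rot [ 0.0103 -0.0002  0.0036]
```

```bash
python3 view.py v5 side 230 75 350 165
```

```text
6.666666666666667
```

View pics/v5.png

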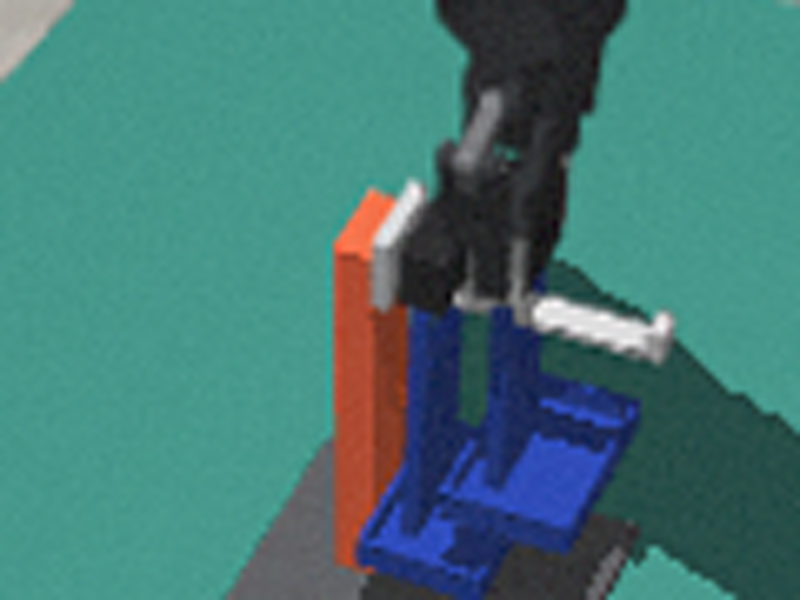

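Tray b is on the arm about 11 mm in front of tray a's head. I'll move it in, then lower it.

```bash
echo '{"motion":[[0, 0.005, 0, 0, 0, 0, 0], [0, 0.005, 0, 0, 0, 0, 0], [0, 0, 0, 0.006, 0, 0, 0], [0, 0, 0, 0.006, 0, 0, 0], [0, 0, 0, 0.003, 0, 0, 0], [0, 0, 0, 0, 0, 0, 0]]}' | python3 nudge.py| grep force; python3 go.py .554 -.3207 .176 .07
```

```text
ft_force: [-0.3, 0.5, -1.6]
grasp_force: 62.5
t 14.75 p [ 0.5523 -0.321   0.1785] psi 0.0736 w 0.505 rot [-0.0006  0.0012  0.0036] | then shift [ 0.0017 -0.0002  0.0025] | shift before rot [ 0.0017 -0.0002  0.0025]
```

```bash
echo '{"motion":[[0, 0, 0, 0.002, 0, 0, 0], [0, 0, 0, 0.001, 0, 0, 0], [0, 0, 0, 0, 0, 0, 0]]}' | python3 nudge.py| grep force; python3 go.py .554 -.3207 .176 .07
```

```text
ft_force: [-0.0, 0.2, -1.0]
grasp_force: 62.5
t 15.05 p [ 0.5528 -0.3211  0.1762] psi 0.0737 w 0.511 rot [-0.0001  0.0001  0.0037] | then shift [ 0.0012 -0.0003  0.0002] | shift before rot [ 0.0012 -0.0003  0.0002]
```

```bash
echo '{"motion":[[0, 0, 0, 0.002, 0, 0, 0], [0, 0, 0, 0, 0, 0, 0]]}' | python3 nudge.py| grep ft_force; echo '{"motion":[[0, 0, 0, 0.001, 0, 0, 0], [0, 0, 0, 0, 0, 0, 0]]}' | python3 nudge.py| grep ft_force; python3 go.py .554 -.3207 .174 .07
```

```text
ft_force: [-0.4, -0.1, -2.0]
ft_force: [0.3, -0.3, -1.2]
t 15.45 p [ 0.5529 -0.3211  0.1733] psi 0.0737 w 0.503 rot [-0.     -0.0001  0.0037] | then shift [ 0.0012 -0.0004 -0.0007] | shift before rot [ 0.0012 -0.0004 -0.0007]
```

```bash
echo '{"motion":[[0, 0, 0, 0.001, 0, 0, 0], [0, 0, 0, 0, 0, 0, 0]]}' | python3 nudge.py| grep ft_force; echo '{"motion":[[0, 0, 0, 0.001, 0, 0, 0], [0, 0, 0, 0, 0, 0, 0]]}' | python3 nudge.py| grep ft_force; python3 go.py .554 -.3207 .174 .07
```

```text
ft_force: [-4.2, 2.2, 9.5]
ft_force: [-8.0, 5.3, 21.1]
t 15.85 p [ 0.553  -0.3212  0.1731] psi 0.0736 w 0.506 rot [ 0.0002 -0.0009  0.0036] | then shift [ 0.0011 -0.0004 -0.0009] | shift before rot [ 0.0011 -0.0004 -0.0009]
```

```bash
echo '{"motion":[[0, 0, 0, -0.0015, 0, 0, 0], [0, 0, 0, 0, 0, 0, 0]]}' | python3 nudge.py| grep ft_force;  echo '{"motion":[[0.8, 0, 0, 0, 0, 0, 0], [0.8, 0, 0, 0, 0, 0, 0], [0.8, 0, 0, 0, 0, 0, 0], [0.8, 0, 0, 0, 0, 0, 0], [0.8, 0, 0, -0.02, 0, 0, 0], [0.8, 0, 0, -0.04, 0, 0, 0], [0.8, 0, 0, -0.05, 0, 0, 0], [0.8, 0, 0, -0.01, 0, 0, 0.085], [1, 0, 0, 0, 0, 0, 0.085], [1, 0, 0, 0, 0, 0, 0]]}' | python3 nudge.py| grep force; python3 look.py cd; python3 go.py .5924 .0963 .24 -.098; python3 view.py v6 side 230 75 350 165
```

```text
ft_force: [-1.9, 0.7, 7.3]
ft_force: [0.0, -0.2, -1.3]
grasp_force: 0.0
c [ 0.5923  0.096  -0.099 ] 113.8
c [ 0.5928  0.0948 -0.0834] 56.9
c [ 0.5921  0.0986 -0.099 ] 14.2
d [ 0.4406  0.0936 -0.1899] 85.2
d [ 0.441   0.0922 -0.1865] 39.1
d [ 0.4408  0.0967 -0.204 ] 4.9
t 17.15 p [ 0.5527 -0.3209  0.2924] psi -0.0935 w 0.998 rot [-0.0002  0.0007  0.0045] | then shift [-0.0013 -0.4191  0.0524] | shift before rot [ 0.0006 -0.4191  0.0525]
6.666666666666667
```

View pics/v6.png

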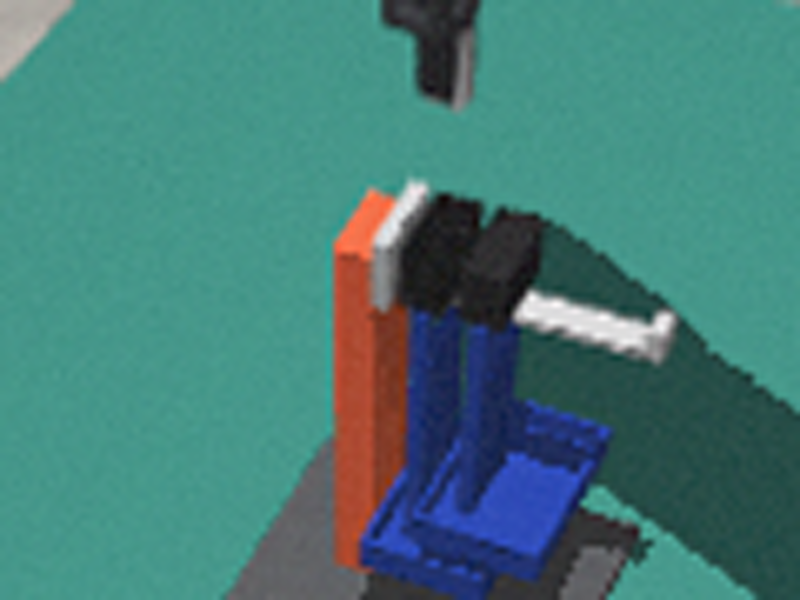

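Crop v6: a and b hang nested with a small gap between the heads, b's at (500,265). Next is tray c.

```bash
echo '{"motion":[[1, 0, -0.046, 0, 0, 0, 0.004], [1, 0, -0.047, 0, 0, 0, 0], [1, 0, -0.047, 0, 0, 0, 0], [1, 0, -0.047, 0, 0, 0, 0], [1, 0, -0.047, 0, 0, 0, 0], [1, 0, -0.047, 0, 0, 0, 0], [1, 0, -0.047, 0, 0, 0, 0], [1, 0, -0.046, 0, 0, 0, 0], [1, 0, -0.045, 0.02, 0, 0, 0], [1, 0, 0, 0.03, 0, 0, 0]]}' | python3 nudge.py| grep ft_force; echo '{"motion":[[1, 0, 0, 0, 0, 0, 0]]}' | python3 nudge.py| grep ft_force; python3 go.py .5924 .0963 .084 -.098
```

```text
ft_force: [0.4, -0.4, -1.5]
ft_force: [-0.0, -0.9, 0.0]
t 18.3 p [0.5925 0.0965 0.2389] psi -0.0963 w 0.999 rot [0.0018 0.0061 0.0018] | then shift [-1.000e-04  2.000e-04  1.549e-01] | shift before rot [ 8.000e-04 -1.000e-04  1.549e-01]
```

```bash
echo '{"motion":[[1, 0, 0, 0.025, 0, 0, 0], [1, 0, 0, 0.03, 0, 0, 0], [1, 0, 0, 0.03, 0, 0, 0], [1, 0, 0, 0.03, 0, 0, 0], [1, 0, 0, 0.03, 0, 0, 0], [1, 0, 0, 0.008, 0, 0, 0], [1, 0, 0, 0, 0, 0, 0]]}' | python3 nudge.py | grep ft_force; python3 go.py .5924 .0963 .084 -.098;  echo '{"motion":[[0, 0, 0, 0, 0, 0, 0], [0, 0, 0, 0, 0, 0, 0], [0, 0, 0, 0, 0, 0, 0], [0, 0, 0, 0, 0, 0, 0], [0, 0, 0, 0, 0, 0, 0], [0, 0, 0, 0, 0, 0, 0]]}' | python3 nudge.py | grep -E 'force|pos|width'; echo '{"motion":[[0, 0, 0, -0.02, 0, 0, 0], [0, 0, 0, -0.04, 0, 0, 0], [0, 0, 0, -0.045, 0, 0, 0], [0, 0, 0, -0.045, 0, 0, 0], [0, 0, 0, -0.04, 0, 0, 0], [0, 0, 0, -0.03, 0, 0, -0.084], [0, 0, 0, 0, 0, 0, -0.084], [0, 0, 0, 0, 0, 0, 0]]}' | python3 nudge.py | grep force; python3 go.py .443 -.3285 .29 .07
```

```text
ft_force: [-0.3, 0.1, 0.7]
t 19.0 p [0.5946 0.0947 0.0898] psi -0.1009 w 0.999 rot [ 0.0008  0.0013 -0.0029] | then shift [-0.0023 -0.0014  0.0058] | shift before rot [-0.0023 -0.0014  0.0058]
ee_pos: [0.5955, 0.0961, 0.0913]
ft_force: [-0.4, 1.5, 8.3]
gripper_width: 0.505
grasp_force: 60.3
ft_force: [0.2, -0.5, -2.6]
grasp_force: 62.1
t 20.4 p [0.5947 0.0958 0.3112] psi 0.0695 w 0.5 rot [-0.0003 -0.002  -0.0005] | then shift [-0.181   0.4127  0.0212] | shift before rot [-0.1808  0.4128  0.0207]
```

```bash
echo '{"motion":[[0, -0.018, 0.041, 0, 0, 0, 0], [0, -0.018, 0.041, 0, 0, 0, 0], [0, -0.018, 0.041, 0, 0, 0, 0], [0, -0.018, 0.041, 0, 0, 0, 0], [0, -0.018, 0.041, 0, 0, 0, 0], [0, -0.018, 0.041, 0, 0, 0, 0], [0, -0.018, 0.041, 0, 0, 0, 0], [0, -0.018, 0.041, 0, 0, 0, 0], [0, -0.018, 0.041, 0, 0, 0, 0], [0, -0.019, 0.042, 0, 0, 0, 0]]}' | python3 nudge.py | grep ft_force; echo '{"motion":[[0, 0, 0, 0, 0, 0, 0], [0, 0, 0, 0, 0, 0, 0]]}' | python3 nudge.py| grep ft_force; python3 go.py .443 -.3285 .194 .07
```

```text
ft_force: [1.6, 0.5, -1.4]
ft_force: [0.2, 1.0, -1.8]
t 21.6 p [ 0.4409 -0.3272  0.3091] psi 0.0631 w 0.503 rot [-0.0008  0.0011 -0.0069] | then shift [0.002  0.0014 0.1151] | shift before rot [0.0022 0.0015 0.1151]
```

```bash
echo '{"motion":[[0, 0.002, 0.001, 0.02, 0, 0, -0.007], [0, 0, 0, 0.03, 0, 0, 0], [0, 0, 0, 0.03, 0, 0, 0], [0, 0, 0, 0.025, 0, 0, 0], [0, 0, 0, 0.01, 0, 0, 0], [0, 0, 0, 0, 0, 0, 0], [0, 0, 0, 0, 0, 0, 0]]}' | python3 nudge.py| grep ft_force; python3 go.py .5287 -.3224 .194 .07;echo '{"motion":[[0, 0.02, 0, 0, 0, 0, 0], [0, 0.02, 0, 0, 0, 0, 0], [0, 0.02, 0, 0, 0, 0, 0], [0, 0.01, 0, 0, 0, 0, 0], [0, 0, 0, 0, 0, 0, 0], [0, 0, 0, 0, 0, 0, 0]]}' | python3 nudge.py| grep ft_force; python3 go.py .5287 -.3224 .194 .07
```

```text
ft_force: [0.3, 0.0, -0.7]
t 22.3 p [ 0.4445 -0.3271  0.1957] psi 0.075 w 0.5 rot [ 0.0002 -0.0007  0.005 ] | then shift [0.0843 0.0011 0.0017] | shift before rot [0.0843 0.0016 0.0018]
ft_force: [-0.1, 0.4, -0.7]
t 22.9 p [ 0.5131 -0.3224  0.1952] psi 0.0744 w 0.502 rot [0.0002 0.0001 0.0044] | then shift [0.0156 0.0011 0.0012] | shift before rot [0.0156 0.0012 0.0012]
```

```bash
echo '{"motion":[[0, 0.008, 0.001, 0, 0, 0, 0.004], [0, 0.007, 0, 0, 0, 0, 0], [0, 0, 0, 0, 0, 0, 0]]}' | python3 nudge.py| grep ft_force; python3 go.py .5287 -.3224 .1785 .07; echo '{"motion":[[0, 0, 0, 0.006, 0, 0, 0], [0, 0, 0, 0.006, 0, 0, 0], [0, 0, 0, 0.003, 0, 0, 0], [0, 0, 0, 0, 0, 0, 0]]}' | python3 nudge.py| grep ft_force; python3 go.py .5287 -.3224 .1785 .07
```

```text
ft_force: [-0.2, 0.6, -1.0]
t 23.2 p [ 0.5297 -0.3218  0.1949] psi 0.0713 w 0.507 rot [-0.0001 -0.0006  0.0013] | then shift [-0.001   0.0005  0.0164] | shift before rot [-0.001   0.0005  0.0164]
ft_force: [0.1, 0.3, -1.7]
t 23.6 p [ 0.5282 -0.3219  0.179 ] psi 0.0706 w 0.507 rot [-0.0007  0.0011  0.0006] | then shift [0.0004 0.0005 0.0005] | shift before rot [0.0005 0.0005 0.0005]
```

```bash
for i in 1; do echo '{"motion":[[0, 0, 0, 0.002, 0, 0, 0], [0, 0, 0, 0, 0, 0, 0]]}' | python3 nudge.py| grep ft_force; echo '{"motion":[[0, 0, 0, 0.001, 0, 0, 0], [0, 0, 0, 0, 0, 0, 0]]}' | python3 nudge.py| grep ft_force; done; python3 go.py .5287 -.3224 .1785 .07
```

```text
ft_force: [-0.6, 0.6, -0.5]
ft_force: [-5.7, 3.3, 15.0]
t 24.0 p [ 0.5288 -0.3222  0.178 ] psi 0.0705 w 0.504 rot [ 0.0002 -0.0008  0.0005] | then shift [-0.0001  0.0002 -0.0005] | shift before rot [-0.0001  0.0002 -0.0005]
```

```bash
echo '{"motion":[[0, 0, 0, -0.001, 0, 0, 0], [0, 0, 0, 0, 0, 0, 0]]}' | python3 nudge.py| grep ft_force;  echo '{"motion":[[0.8, 0, 0, 0, 0, 0, 0], [0.8, 0, 0, 0, 0, 0, 0], [0.8, 0, 0, 0, 0, 0, 0], [0.8, 0, 0, 0, 0, 0, 0], [0.8, 0, 0, -0.02, 0, 0, 0], [0.8, 0, 0, -0.04, 0, 0, 0], [0.8, 0, 0, -0.05, 0, 0, 0], [0.8, 0, 0, -0.01, 0, 0, 0.13], [1, 0, 0, 0, 0, 0, 0.13], [1, 0, 0, 0, 0, 0, 0]]}' | python3 nudge.py| grep force; python3 look.py d; python3 go.py .4407 .094 .22 -.19; python3 view.py v7 side 230 75 350 165
```

```text
ft_force: [-1.0, 0.8, 5.2]
ft_force: [-0.4, 0.1, 0.6]
grasp_force: 0.0
d [ 0.4406  0.0936 -0.1899] 83.9
d [ 0.441   0.0929 -0.1893] 39.2
d [ 0.4408  0.0967 -0.204 ] 4.9
t 25.3 p [ 0.5286 -0.3219  0.2974] psi -0.1851 w 0.996 rot [-0.0001  0.0007  0.0049] | then shift [-0.1649 -0.3918  0.0774] | shift before rot [-0.1629 -0.3926  0.0776]
6.666666666666667
```

View pics/v7.png

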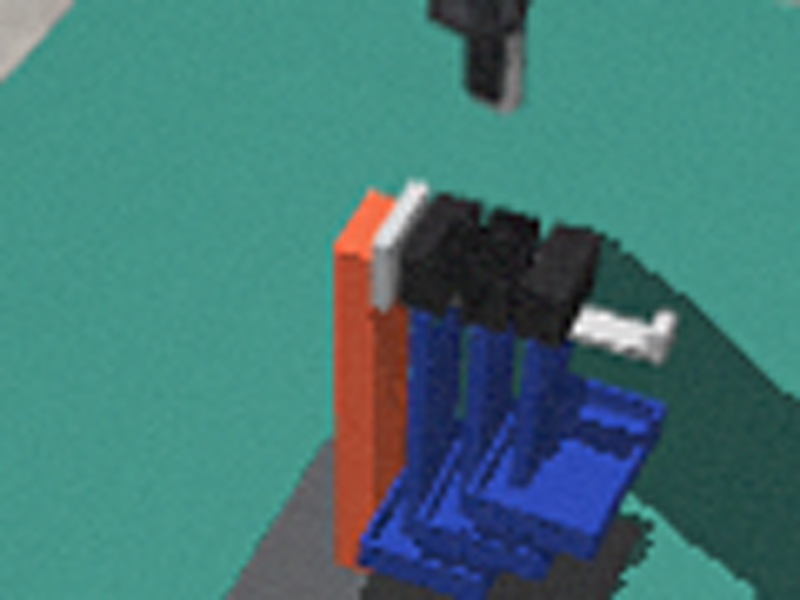

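Three trays are nested, with about 30 mm of free arm before the lip (575–655 px). Tray d is last.

```bash
echo '{"motion":[[1, -0.0165, -0.039, 0, 0, 0, 0.005], [1, -0.0165, -0.039, 0, 0, 0, 0], [1, -0.0165, -0.039, 0, 0, 0, 0], [1, -0.0165, -0.039, 0, 0, 0, 0], [1, -0.0165, -0.039, 0, 0, 0, 0], [1, -0.0165, -0.039, 0, 0, 0, 0], [1, -0.0165, -0.039, 0, 0, 0, 0], [1, -0.0165, -0.039, 0, 0, 0, 0], [1, -0.0165, -0.039, 0, 0, 0, 0], [1, -0.0165, -0.039, 0.02, 0, 0, 0]]}' | python3 nudge.py| grep ft_force; echo '{"motion":[[1, 0, 0, 0.03, 0, 0, 0], [1, 0, 0, 0.02, 0, 0, 0], [1, 0, 0, 0, 0, 0, 0]]}' | python3 nudge.py| grep ft_force; python3 go.py .4407 .094 .063 -.19
```

```text
ft_force: [0.7, 0.3, 0.1]
ft_force: [0.4, -0.0, -0.7]
t 26.65 p [0.4404 0.0921 0.2255] psi -0.1911 w 1.003 rot [ 0.002   0.004  -0.0011] | then shift [-0.     -0.0019  0.1625] | shift before rot [ 0.0006 -0.0022  0.1625]
```

```bash
echo '{"motion":[[1, 0, -0.002, 0.025, 0.002, 0.004, 0], [1, 0, 0, 0.03, 0, 0, 0], [1, 0, 0, 0.03, 0, 0, 0], [1, 0, 0, 0.03, 0, 0, 0], [1, 0, 0, 0.03, 0, 0, 0], [1, 0, 0, 0.014, 0, 0, 0], [1, 0, 0, 0, 0, 0, 0]]}' | python3 nudge.py | grep ft_force; python3 go.py .4407 .094 .066 -.19;  echo '{"motion":[[0, 0, 0, 0, 0, 0, 0], [0, 0, 0, 0, 0, 0, 0], [0, 0, 0, 0, 0, 0, 0], [0, 0, 0, 0, 0, 0, 0], [0, 0, 0, 0, 0, 0, 0], [0, 0, 0, 0, 0, 0, 0]]}' | python3 nudge.py | grep -E 'force|pos|width'; echo '{"motion":[[0, 0, 0, -0.02, 0, 0, 0], [0, 0, 0, -0.04, 0, 0, 0], [0, 0, 0, -0.045, 0, 0, 0], [0, 0, 0, -0.045, 0, 0, 0], [0, 0, 0, -0.04, 0, 0, 0], [0, 0, 0, -0.03, 0, 0, -0.13], [0, 0, 0, 0, 0, 0, -0.13], [0, 0, 0, 0, 0, 0, 0]]}' | python3 nudge.py | grep force; python3 go.py .443 -.3285 .29 .07
```

```text
ft_force: [-0.3, -0.1, 1.1]
t 27.35 p [0.4425 0.0942 0.0679] psi -0.1931 w 0.996 rot [-0.0009 -0.0017 -0.0031] | then shift [-0.0017  0.0005  0.0019] | shift before rot [-0.0017  0.0005  0.0019]
ee_pos: [0.4437, 0.0948, 0.0701]
ft_force: [-0.5, 0.2, 11.1]
gripper_width: 0.505
grasp_force: 59.8
ft_force: [0.1, 0.1, -1.8]
grasp_force: 62.6
t 28.75 p [0.4421 0.0943 0.2902] psi 0.0683 w 0.499 rot [-0.0013 -0.0068 -0.0017] | then shift [-2.860e-02  4.218e-01  2.000e-04] | shift before rot [-0.0279  0.4218 -0.0006]
```

```bash
echo '{"motion":[[0, -0.003, 0.042, 0, 0, -0.005, 0], [0, -0.003, 0.042, 0, 0, 0, 0], [0, -0.003, 0.042, 0, 0, 0, 0], [0, -0.003, 0.042, 0, 0, 0, 0], [0, -0.003, 0.042, 0, 0, 0, 0], [0, -0.003, 0.042, 0, 0, 0, 0], [0, -0.003, 0.042, 0, 0, 0, 0], [0, -0.003, 0.042, 0, 0, 0, 0], [0, -0.003, 0.042, 0, 0, 0, 0], [0, -0.002, 0.042, 0, 0, 0, 0]]}' | python3 nudge.py | grep ft_force; echo '{"motion":[[0, 0, 0, 0, 0, 0, 0], [0, 0, 0, 0, 0, 0, 0]]}' | python3 nudge.py| grep ft_force; python3 go.py .443 -.3285 .198 .07
```

```text
ft_force: [0.4, 0.2, -1.3]
ft_force: [0.5, 1.1, -2.6]
t 29.95 p [ 0.4399 -0.3272  0.2875] psi 0.0606 w 0.501 rot [-0.0019  0.0023 -0.0094] | then shift [0.003  0.0016 0.0895] | shift before rot [0.0032 0.0017 0.0895]
```

```bash
echo '{"motion":[[0, 0.003, 0.001, 0.02, -0.001, 0.002, -0.009], [0, 0, 0, 0.03, 0, 0, 0], [0, 0, 0, 0.03, 0, 0, 0], [0, 0, 0, 0.01, 0, 0, 0], [0, 0, 0, 0, 0, 0, 0], [0, 0, 0, 0, 0, 0, 0]]}' | python3 nudge.py| grep ft_force; python3 go.py .5042 -.3242 .198 .07;echo '{"motion":[[0, 0.02, 0, 0, 0, 0, 0], [0, 0.02, 0, 0, 0, 0, 0], [0, 0.01, 0, 0, 0, 0, 0], [0, 0, 0, 0, 0, 0, 0], [0, 0, 0, 0, 0, 0, 0]]}' | python3 nudge.py| grep ft_force; python3 go.py .5042 -.3242 .198 .07
```

```text
ft_force: [0.1, 0.2, -1.3]
t 30.55 p [ 0.4443 -0.3274  0.1995] psi 0.0746 w 0.501 rot [ 0.0004 -0.0023  0.0046] | then shift [0.06   0.001  0.0015] | shift before rot [0.06   0.0013 0.0017]
ft_force: [-0.3, 0.6, -1.0]
t 31.05 p [ 0.493  -0.324   0.1989] psi 0.0744 w 0.502 rot [ 0.0003 -0.0013  0.0044] | then shift [0.0111 0.001  0.0009] | shift before rot [0.0111 0.001  0.0009]
```

```bash
echo '{"motion":[[0, 0.006, 0.001, 0, 0, 0, 0.004], [0, 0.005, 0, 0, 0, 0, 0], [0, 0, 0, 0, 0, 0, 0]]}' | python3 nudge.py| grep ft_force; python3 go.py .5042 -.3242 .182 .07; echo '{"motion":[[0, 0, 0, 0.006, 0, 0, 0], [0, 0, 0, 0.006, 0, 0, 0], [0, 0, 0, 0.003, 0, 0, 0], [0, 0, 0, 0, 0, 0, 0]]}' | python3 nudge.py| grep ft_force; echo '{"motion":[[0, 0, 0, 0.002, 0, 0, 0], [0, 0, 0, 0, 0, 0, 0]]}' | python3 nudge.py| grep ft_force;python3 go.py .5042 -.3242 .182 .07
```

```text
ft_force: [-0.4, -0.5, -1.4]
t 31.35 p [ 0.5052 -0.3239  0.1986] psi 0.0709 w 0.501 rot [ 0.0001 -0.0016  0.0009] | then shift [-0.001   0.0002  0.0166] | shift before rot [-0.001   0.0002  0.0166]
ft_force: [0.7, 0.2, -1.3]
ft_force: [0.2, -0.0, -1.5]
t 31.95 p [ 0.5046 -0.324   0.1814] psi 0.0707 w 0.502 rot [-0.     -0.0013  0.0007] | then shift [-0.0004  0.0002 -0.0006] | shift before rot [-0.0004  0.0002 -0.0006]
```

```bash
python3 view.py v8 side 230 75 350 165
```

```text
6.666666666666667
```

View pics/v8.png

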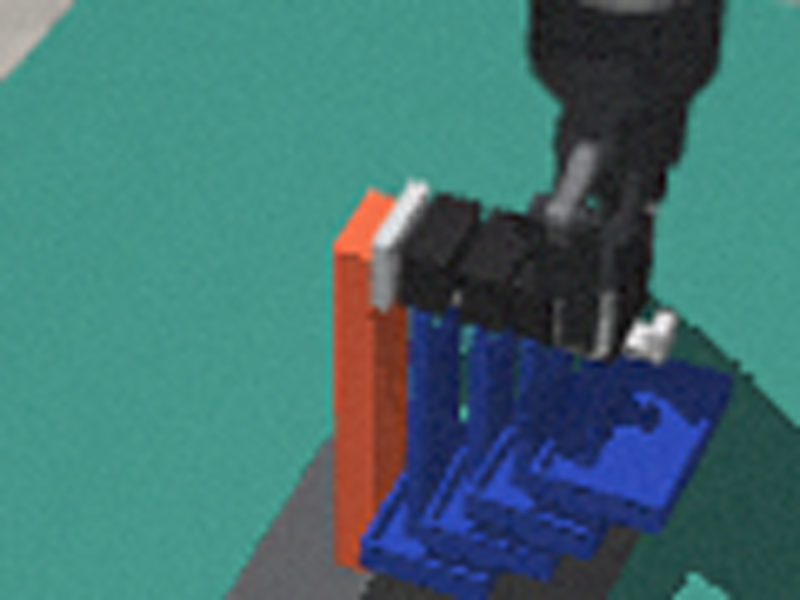

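Tray d is on the arm, with its front at about 615–640 px, inside the lip at 655. I'll lower it the last millimetre, release, and retreat towards the camera.

```bash
echo '{"motion":[[0, 0, 0, 0.001, 0, 0, 0], [0, 0, 0, 0, 0, 0, 0]]}' | python3 nudge.py| grep ft_force; echo '{"motion":[[0, 0, 0, 0.0005, 0, 0, 0], [0, 0, 0, 0, 0, 0, 0]]}' | python3 nudge.py| grep ft_force;python3 go.py .5042 -.3242 .181 .07
```

```text
ft_force: [-2.0, 1.2, 5.0]
ft_force: [-5.4, 2.9, 11.9]
t 32.4 p [ 0.5048 -0.3241  0.1811] psi 0.0707 w 0.5 rot [ 0.0002 -0.0022  0.0007] | then shift [-0.0006  0.0001  0.0001] | shift before rot [-0.0006  0.0001  0.0001]
```

```bash
echo '{"motion":[[0, 0, 0, -0.0005, 0, 0, 0], [0, 0, 0, 0, 0, 0, 0]]}' | python3 nudge.py| grep ft_force;  echo '{"motion":[[0.8, 0, 0, 0, 0, 0, 0], [0.8, 0, 0, 0, 0, 0, 0], [0.8, 0, 0, 0, 0, 0, 0], [0.8, 0, 0, 0, 0, 0, 0], [0.8, 0, 0, -0.02, 0, 0, 0], [0.8, 0, 0, -0.04, 0, 0, 0], [0.8, 0, 0, -0.05, 0, 0, 0], [0.8, 0, 0, -0.01, 0, 0, 0.14], [1, 0, 0, 0, 0, 0, 0.14], [1, 0, 0, 0, 0, 0, 0.14]]}' | python3 nudge.py| grep force;  echo '{"motion":[[1, 0, 0, 0, 0, 0, 0.13], [1, 0, 0, 0, 0, 0, 0.14], [1, 0, 0, 0, 0, 0, 0.14], [1, 0, 0, 0, 0, 0, 0]]}' | python3 nudge.py| grep force; python3 go.py .5588 .303 .22 -.75; python3 view.py v9 side 230 75 350 165; python3 -c "
from h import *; print(np.round(readout.read_state()['joints'],2))"
```

```text
ft_force: [-3.1, 2.6, 7.6]
ft_force: [0.2, 0.5, 0.3]
grasp_force: 0.0
ft_force: [-0.2, -0.0, -0.6]
grasp_force: 0.0
t 34.0 p [ 0.5045 -0.3239  0.3004] psi -0.7619 w 0.997 rot [-0.0009 -0.0009 -0.0119] | then shift [-0.3876 -0.4957  0.0804] | shift before rot [-0.3935 -0.491   0.0805]
6.666666666666667
[ 0.18  0.25  0.35  1.71 -0.09  1.19 -1.77]
```

View pics/v9.png

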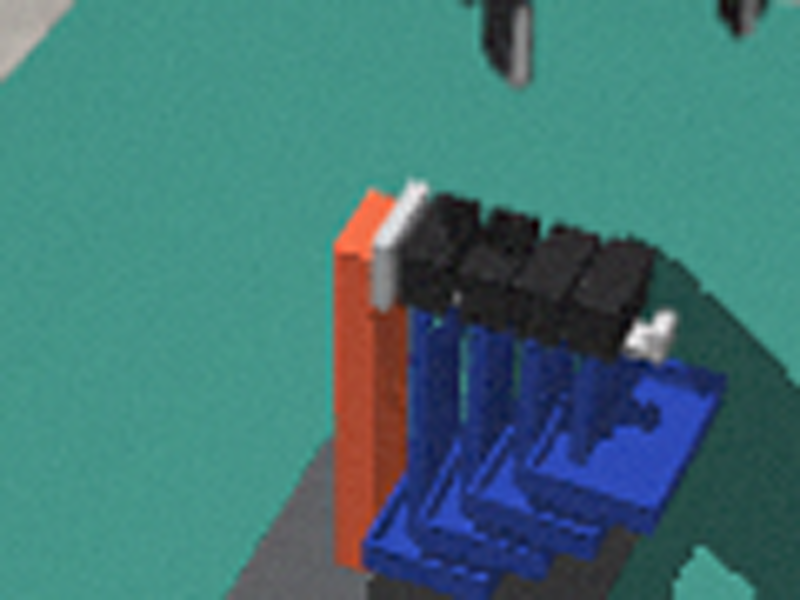

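All four heads (445–630 px) sit between the stop and the lip, and the trays nest as steps. For the collar I'll use yaw −0.4 so that joint 7 stays within its range.

```bash
echo '{"motion":[[1, 0, 0, 0, 0, 0, -0.12], [1, 0, 0, 0, 0, 0, -0.12], [1, 0, 0, 0, 0, 0, -0.122], [1, 0, 0, 0, 0, 0, 0]]}' | python3 nudge.py| grep ft_force; python3 go.py .5588 .303 .22 -.4
```

```text
ft_force: [-1.0, -0.1, -0.3]
t 34.45 p [ 0.5044 -0.3241  0.3005] psi -0.391 w 0.996 rot [-0.0007 -0.0013  0.009 ] | then shift [-0.1941 -0.5988  0.0805] | shift before rot [-0.1888 -0.6004  0.0807]
```

```bash
echo '{"motion":[[1, -0.014, -0.043, 0, 0, 0, 0], [1, -0.014, -0.043, 0, 0, 0, 0], [1, -0.014, -0.043, 0, 0, 0, 0], [1, -0.014, -0.043, 0, 0, 0, 0], [1, -0.014, -0.043, 0, 0, 0, 0], [1, -0.014, -0.043, 0, 0, 0, 0], [1, -0.014, -0.043, 0, 0, 0, 0], [1, -0.014, -0.043, 0, 0, 0, 0], [1, -0.014, -0.043, 0, 0, 0, 0], [1, -0.014, -0.043, 0, 0, 0, 0]]}' | python3 nudge.py| grep ft_force; echo '{"motion":[[1, -0.014, -0.043, 0, 0, 0, 0], [1, -0.014, -0.043, 0, 0, 0, 0], [1, -0.014, -0.043, 0.02, 0, 0, 0], [1, -0.007, -0.03, 0.04, 0, 0, 0], [1, 0, 0, 0.02, 0, 0, 0], [1, 0, 0, 0, 0, 0, 0], [1, 0, 0, 0, 0, 0, 0]]}' | python3 nudge.py| grep ft_force; python3 go.py .5588 .303 .16 -.4;  python3 -c "
from h import *; print(np.round(readout.read_state()['joints'],2))"
```

```text
ft_force: [0.5, -0.9, -0.5]
ft_force: [0.6, -0.0, 0.5]
t 36.15 p [0.5585 0.2914 0.2216] psi -0.3986 w 1.007 rot [-0.0003 -0.0014  0.0014] | then shift [-0.0042 -0.0108  0.0616] | shift before rot [-0.0043 -0.0108  0.0616]
[-0.51  0.36 -0.09  1.72  0.04  1.06 -2.59]
```

Run:
```python
from h import *
s=cam('side');t=cam('top');un=lambda u,v,k,x0,y0:np.array([(u+.5)/k-.5+x0,(v+.5)/k-.5+y0])
a=un(563-400,210,6,155,168);b=un(205,111,4,130,280)
print(tri(t,a,s,b),atz(t,a,.095),atz(s,b,.095))
```

```text
(array([0.55759562, 0.30222729, 0.10167624]), np.float64(0.0037922167924698377)) [0.56000835 0.30459787 0.095     ] [0.55883251 0.2988798  0.095     ]
```

```bash
echo '{"motion":[[1, -0.0035, -0.010, 0.03, 0, 0, 0], [1, 0, 0, 0.04, 0, 0, 0], [1, 0, 0, 0, 0, 0, 0], [1, 0, 0, 0, 0, 0, 0]]}' | python3 nudge.py| grep ft_force; python3 go.py .559 .302 .05 -.4
```

```text
ft_force: [-0.4, -0.1, -0.5]
t 36.65 p [0.5595 0.3021 0.1526] psi -0.3983 w 0.999 rot [-0.0009 -0.0017  0.0017] | then shift [-0.0004  0.0003  0.1026] | shift before rot [-0.0006  0.0004  0.1026]
```

```bash
echo '{"motion":[[1, 0, 0, 0.025, 0, 0, 0], [1, 0, 0, 0.025, 0, 0, 0], [1, 0, 0, 0.025, 0, 0, 0], [1, 0, 0, 0.02, 0, 0, 0], [1, 0, 0, 0.006, 0, 0, 0], [1, 0, 0, 0, 0, 0, 0], [1, 0, 0, 0, 0, 0, 0]]}' | python3 nudge.py| grep ft_force; python3 go.py .559 .302 .05 -.4;echo '{"motion":[[0.7, 0, 0, 0, 0, 0, 0], [0.7, 0, 0, 0, 0, 0, 0], [0.65, 0, 0, 0, 0, 0, 0], [0.65, 0, 0, 0, 0, 0, 0]]}' | python3 nudge.py| grep -E 'ft_|width'; echo '{"motion":[[0.6, 0, 0, 0, 0, 0, 0], [0.55, 0, 0, 0, 0, 0, 0], [0, 0, 0, 0, 0, 0, 0], [0, 0, 0, 0, 0, 0, 0]]}' | python3 nudge.py| grep -E 'force|width'; python3 go.py .559 .302 .05 -.05
```

```text
ft_force: [0.6, 0.5, 1.1]
t 37.35 p [0.5602 0.3031 0.0521] psi -0.3976 w 1.001 rot [-0.0026 -0.0028  0.0024] | then shift [-0.0007  0.0014  0.0021] | shift before rot [-0.0007  0.0014  0.0021]
ft_force: [-0.6, 0.7, -0.6]
gripper_width: 0.648
ft_force: [1.3, 2.6, 8.7]
gripper_width: 0.593
grasp_force: 60.9
t 38.15 p [0.5596 0.3036 0.0509] psi -0.3969 w 0.593 rot [-0.0021 -0.0024 -0.3469] | then shift [-0.0005  0.0016  0.0009] | shift before rot [0.     0.0017 0.0009]
```

```bash
echo '{"motion":[[0, 0, 0, 0, 0, 0, -0.08], [0, 0, 0, 0, 0, 0, -0.08], [0, 0, 0, 0, 0, 0, -0.08], [0, 0, 0, 0, 0, 0, -0.08], [0, 0, 0, 0, 0, 0, -0.03], [0, 0, 0, 0, 0, 0, 0], [0, 0, 0, 0, 0, 0, 0]]}' | python3 nudge.py| grep -E 'force|width'; python3 go.py .559 .302 .05 -.047; python3 -c "
from h import *; print(readout.read_state()['torque'])"
```

```text
ft_force: [-0.5, 0.3, 10.1]
gripper_width: 0.593
grasp_force: 61.2
t 38.85 p [0.5595 0.3031 0.0509] psi -0.0471 w 0.593 rot [-0.0011 -0.0024 -0.0001] | then shift [-0.0004  0.0012  0.0009] | shift before rot [-0.0004  0.0012  0.0009]
[0.26199216 0.25264996 0.06863549]
```

```bash
echo '{"motion":[[0.65, 0, 0, 0, 0, 0, 0], [0.8, 0, 0, 0, 0, 0, 0], [1, 0, 0, 0, 0, 0, 0], [1, 0, 0, 0, 0, 0, 0], [1, 0, 0, -0.03, 0, 0, 0], [1, 0, 0, -0.05, 0, 0, 0], [1, 0, 0, -0.05, 0, 0, 0], [1, 0, 0, -0.05, 0, 0, 0], [1, -0.02, 0, -0.04, 0, 0, 0], [1, -0.04, 0, 0, 0, 0, 0]]}' | python3 nudge.py| grep -E 'ft_|width'; echo '{"motion":[[1, -0.04, 0.02, 0, 0, 0, 0], [1, -0.04, 0.02, 0, 0, 0, 0], [1, -0.04, 0.03, 0, 0, 0, 0], [1, 0, 0.04, 0, 0, 0, 0], [1, 0, 0.04, 0, 0, 0, 0], [1, 0, 0.04, 0, 0, 0, 0], [1, 0, 0.04, 0, 0, 0, 0], [1, 0, 0, 0, 0, 0, 0]]}' | python3 nudge.py| grep -E 'ft_|pos'
python3 - <<'E'
from h import *
s=cam('side')['pixels'];t=cam('top')['pixels']
R=lambda im,x0,y0,x1,y1,k:cv2.resize(im[y0:y1,x0:x1],None,fx=k,fy=k,interpolation=cv2.INTER_CUBIC)
C=np.zeros((600,800,3),np.uint8)
C[:372,:390]=R(t,155,168,220,230,6); C[:360,400:800]=R(s,130,280,230,370,4)
e=R(t,360,165,430,230,3.5);C[372:372+e.shape[0],:e.shape[1]]=e
e=R(s,250,90,340,150,3.8);C[365:365+e.shape[0],400:400+e.shape[1]]=e
cv2.imwrite('pics/v10.png',C)
E
```

```text
ft_force: [0.7, 1.7, -0.7]
gripper_width: 1.001
ee_pos: [0.3675, 0.0772, 0.2698]
ft_force: [-0.4, 1.2, -0.3]
```

View pics/v10.png

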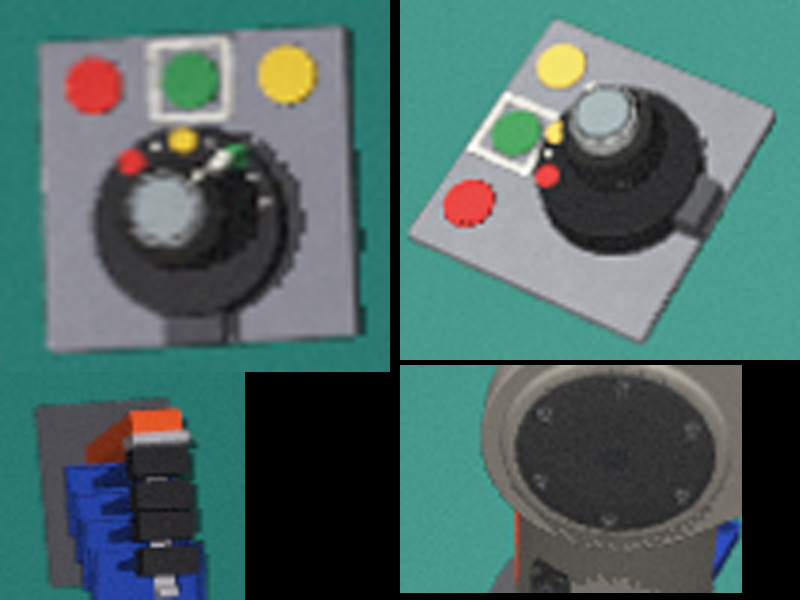

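Crop v10: the nose tip at about (226,157) points at the green dot (237,155), and all four trays hang aligned in the top view. I'll check the nose angle and the tray tilt numerically.

```bash
echo '{"motion":[[1, 0, 0, 0, 0, 0, 0], [1, 0, 0.04, 0, 0, 0, 0], [1, -0.02, -0.04, -0.03, 0, 0, 0], [1, -0.02, -0.04, -0.03, 0, 0, 0], [1, -0.02, -0.04, -0.03, 0, 0, 0], [1, 0, -0.04, -0.03, 0, 0, 0], [1, 0, -0.04, 0, 0, 0, 0], [1, 0, -0.04, 0, 0, 0, 0], [1, 0, -0.04, 0, 0, 0, 0], [1, 0, 0, 0, 0, 0, 0]]}' | python3 nudge.py| grep -E 'ft_|pos'
python3 - <<'E'
from h import *
t=cam('top');s=cam('side');un=lambda u,v,k,x0,y0:np.array([(u+.5)/k-.5+x0,(v+.5)/k-.5+y0])
ax=np.array([.5595,.303])
for (u,v) in((222,160),(228,157)):
    n=atz(t,un(u,v,6,155,168),.061)[:2]-ax;print('collar',np.arctan2(n[1],n[0])-.052+1.4,np.hypot(*n))
o=np.array([.592,-.318])
for H,l in((166,.0145),(142,.0395),(118,.0645),(94,.089)):
    p=o-l*np.array([np.cos(.07),np.sin(.07)])
    a=proj(t,np.array([[*p,.205]]))[0];b=proj(s,np.array([[*p,.205]]))[0];print(H,a.round(),b.round())
cv2.imwrite('pics/v11.png',cv2.resize(s['pixels'][75:165,230:350],None,fx=6.66,fy=6.66,interpolation=cv2.INTER_CUBIC))
E
```

```text
ee_pos: [0.3217, 0.3203, 0.3826]
ft_force: [0.9, 0.1, 0.9]
collar 0.7313898501040548 0.03552169670411781
collar 0.6904221484620146 0.038469469300063196
166 [406. 190.] [295. 109.]
142 [407. 199.] [304. 111.]
118 [408. 209.] [312. 114.]
94 [409. 218.] [320. 116.]
```

View pics/v11.png

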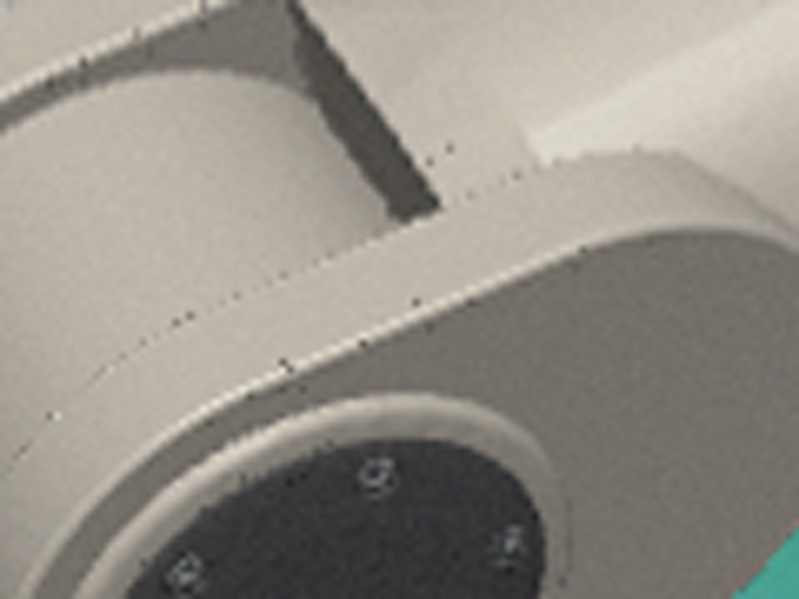

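```bash
python3 -c "
from rig import manip, readout, read_camera, sign_off; print(sign_off())"
```

```text
the job is handed in; nothing more can be done
None
```

The job is handed in: all four trays hang nested on the hook, longest neck first (a, b, c, d), and the collar's nose measured about 0.70 rad, at the green dot; I viewed 16 pictures against the limit of 14, and the arm hid the trays in the last side picture, so I last confirmed how they hang a few seconds before handing in.

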